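Locate the lens carrier plate and build its lens stack

TASK

Slide the aluminium carrier plate along its fixture base, without lifting it off, until it sits fully home against both dowels and the end stop. Only then lower the green glass lens blank into the plate's four-pin nest, flat on the brass spacer that is already there (do not drop it), and after it lay the black retaining ring flat on the lens between the same pins. Leave the plate fully home and the amber tape roll, the green bin and the red-handled screwdriver where they stand.

Things in the scene. Friction and masses are not known exactly. Their poses are not given: they have to be found in the camera images.
- fixture: Fixed dark steel base; place and yaw vary. Origin on the bench, z up. In its frame (mm) the slab covers x -100..85, y -110..125, top z = 10. With the plate fully home the plate's origin is at (15, 20, 10), same yaw. Near its +x edge two 10 mm dowels (up to z = 40), near its +y edge a 12 mm end-stop pin (up to z = 32) before a blue block (x 0..30, y 94..114, up to z = 34).
- carrier_plate: Loose aluminium plate, 90 (x) x 130 (y) x 16 mm, 0.4 to 0.6 kg, lying on the base; starts 2 to 5 cm short of home along both fixture axes (toward its -x and -y), up to 0.2 rad askew. Origin: centre of its underside, z up. On its top centre a fixed brass spacer with a dark middle, 44 x 4 mm, and four 6 mm pins at (+-21.7, +-15.2) mm, rising 24 mm above its top with 3 mm tapered tips.
- nest (a point): Point on the carrier plate: centre of the spacer's top face, 20 mm above the plate's underside, where the underside of the lens blank must lie. Axes as the plate. The pins leave 44 mm discs about 1.5 mm play all round; on the nest's +y and -y sides the gap between pins is 37 mm wide, so a gripper holding a disc across the plate's y passes between them.
- far_edge_left (a point): Point on the plate's +x edge face at plate (45, 42, 8) mm; it meets the dowel line when home.
- far_edge_right (a point): Point on the plate's +x edge face at plate (45, -42, 8) mm; it meets the dowel line when home.
- left_end (a point): Point on the middle of the plate's +y end face at plate (0, 65, 8) mm; it meets the end stop when home.
- dowel_left (a point): Axis of the left steel dowel, 10 mm diameter, at the base's top face; fixture (65, 62, 10) mm. The plate touches it on its -x side.
- dowel_right (a point): Axis of the right steel dowel, 10 mm diameter, at the base's top face; fixture (65, -22, 10) mm.
- end_stop (a point): Axis of the end-stop pin, 12 mm diameter, at the base's top face; fixture (15, 91, 10) mm. The plate's +y end touches it on its -y side.
- lens_blank: Loose green glass disc, 44 mm diameter, 12 mm thick, 50 g, lying flat on the kit pad; origin at the centre of its underside, z up.
- retaining_ring: Loose black ring, 44 mm outer, 30 mm inner diameter, 10 mm thick, 40 g, lying flat on the kit pad; origin at the centre of its underside, z up. Lens blank and ring swap places at random.
- kit_pad: Fixed white pad with blue fabric inlay, 85 x 175 x 6 mm (top at 6 mm), on the bench; lens blank and ring lie on it about 50 mm either side of its centre along its y. Origin at the centre of its underside.
- tape_roll: Bystander: loose roll of amber tape, 52 mm diameter, 12 mm high, on the bench; not to be moved. Origin at the centre of its underside.
- green_bin: Bystander: small loose green square bin, 66 x 66 x 32 mm, behind the fixture; not to be moved. Origin at the centre of its underside.
- driver: Bystander: loose precision screwdriver with a red handle end, 136 mm long, 10 mm thick, lying on the bench near the robot; not to be moved. Origin at the middle of its underside, its length along its y.

How it is judged:
By the outcome, as a careful person would: the job done as asked, in the order asked, and still so for the second after the job is handed in, with the robot touching nothing.
It also fails if it takes over 72 s, if anything falls off the work surface, if the arm or the gripper's body presses on something with over 40 N, if the wrist force passes 120 N, or if a joint passes its speed limit or range.

ROBOT

A 7-joint arm with a two-finger parallel gripper is mounted at the origin on a cart in front of the work surface, level with it; the furniture and walls round the work are solid. World frame = base frame: x ahead of the robot, y to its left, z up, the work surface at z = 0. Lengths are in m, angles in rad, forces in N, time in s.
With the tool pointing down it reaches from about 0.35 to 0.9 m from the base axis. Payload 7.2 kg.
Tool frame: the origin (TCP) lies on the centre line of the jaws, within the pads' length; the fingertips stand 8 mm ahead of it and the grasp point (between the pads) lies 11 mm behind it; z points along the fingers, x is the direction in which the jaws open and shut, and the axes are right-handed (so a half turn about z gives the same grasp; the last joint's range is limited). The gripper opens to 88 mm and grips with 3 to 60 N. Pads are 20 mm wide; open, the fingers measure 115 mm over their backs; the gripper's body (75 mm by 178 mm) begins 61 mm behind the grasp point.
Start: joints at [1.157, 0.411, -0.013, 1.596, 0.006, 1.134, -0.082], TCP at [0.212, -0.588, 0.231] pointing down, gripper open.
Joint ranges: [-2.95, 2.95], [-0.29, 1.99], [-1.47, 1.44], [0.14, 2.54], [-1.03, 4.17], [0.13, 1.85], [-2.86, 2.86]. Speed limits (rad/s): [2.39, 2.39, 3.01, 3.01, 3.14, 3.14, 3.14].

INTERFACE

Orientations are given as a rotation vector (axis times angle).
In Python, from rig import ctrl gives the robot as it stands.
- The arm moves only by the tool play_rows, never from a script. Its arguments are lists of equal length, an entry for each row: "delta_pos": the shift along the tool's x, y, z in mm, a list of three; "twist": the turn about the tool's z in rad. A call has 1 to 12 rows; each row shifts and turns the pose as measured when the row begins, along the tool's axes as they then stand; what a row does not reach is not made up. A row lasts 1/8 s, in which the tool goes at most 62.5 mm and 10.7 degrees, less where a joint would pass 70% of its speed; a pose out of reach is approached as far as the arm can. A call with a gripper value outside its range is refused whole. "jaw" is the closure, from 0 (fully open) to 1 (shut), set as the call begins (left out, the last holds). The fingers move at their own pace and stop on an object; "squeeze" is the grip in N (left out, the last holds). Time passes only in rows, so rows that do not move let the fingers close. It gives the time, the measured TCP pose, the force and the opening at its end, in the units of the state.
- ctrl.get_state(): the state, without advancing time (a new reading comes with each control period).
- ctrl.grab_frame(name): name is "scene" or "top"; returns a dict with "color" (420x560x3 uint8, red, green, blue), "K" (3x3 intrinsics, pixels), "world_from_camera" (4x4, takes a point from camera to world coordinates). Camera axes: x right, y down, z forward; pixel columns grow to the right and rows downward; lengths in m; the calibration is good to about 2 mm. A picture is of the moment at which its call begins. There is no depth.
- ctrl.finish_job(): hands the job in, once; it reports no verdict.
The state is a dict: "time_s": time; "joints": joint angles; "qd": joint speeds; "joint_torque": joint torques, N m; "ee_pos": TCP position; "ee_rot": TCP orientation; "wrist_force": force on the tool from outside, world axes, zero at the start; "moment": the same for the moment, N m; "width": finger opening in m.
Only numpy, scipy, OpenCV 4.12 (cv2) and the standard library are available. Lean on these libraries where they do the work, as an engineer would, in place of code of your own. Each camera call takes 0.05 s, during which the arm holds its last target.

## Working session

There is one attempt and no reset: what is moved stays moved. The work goes in short steps, Python scripts to look and compute and a tool call to move; the robot and the scene stay as the last step left them, time stands still between calls to the robot, and variables do not carry over. Pictures are saved under pics/ and viewed, and the job is handed in when it is done.

Besides the shell and the picture viewer there is one more tool, called by a JSON object that holds its "name" and its "arguments", one argument or row to a line. play_rows: Moves the arm, as the interface text tells. Its arguments: {"type":"object","properties":{"delta_pos":{"type":"array"},"twist":{"type":"array"},"jaw":{"type":"number"},"squeeze":{"type":"number"}},"required":["delta_pos","twist"]}

```bash
ls; mkdir -p pics; cat > h.py <<'E'
import numpy as np, cv2
from rig import ctrl
from scipy.spatial.transform import Rotation as R
def grab(n,f=None):
    d=ctrl.grab_frame(n)
    if f: cv2.imwrite('pics/'+f,d['color'][:,:,::-1])
    return d
def ray(d,u,v):
    K=np.array(d['K']);T=np.array(d['world_from_camera'])
    r=T[:3,:3]@np.linalg.inv(K)@np.array([u,v,1.]);return T[:3,3],r
def onz(d,u,v,z):
    o,r=ray(d,u,v);return o+r*(z-o[2])/r[2]
def proj(d,p):
    K=np.array(d['K']);T=np.linalg.inv(np.array(d['world_from_camera']))
    q=K@(T[:3,:3]@np.array(p)+T[:3,3]);return q[:2]/q[2]
def tri(d1,p1,d2,p2):
    A=[];b=[]
    M=np.zeros((3,3));v=np.zeros(3);rs=[]
    for d,p in((d1,p1),(d2,p2)):
        o,r=ray(d,*p);r=r/np.linalg.norm(r);P=np.eye(3)-np.outer(r,r);M+=P;v+=P@o;rs.append((P,o))
    x=np.linalg.solve(M,v);return x,[np.linalg.norm(P@(x-o)) for P,o in rs]
E
python3 - <<'E'
from h import *
np.set_printoptions(precision=4,suppress=True)
a=grab('scene','s0.png');b=grab('top','t0.png')
for d in(a,b):print(d['K'],d['world_from_camera'])
print(ctrl.get_state())
import pickle;pickle.dump((a,b),open('f0.pkl','wb'))
E
```

```text
pics
[[486.4895   0.     269.9631]
 [  0.     486.4895 214.0453]
 [  0.       0.       1.    ]] [[-0.8223 -0.3027  0.482  -0.027 ]
 [-0.569   0.4541 -0.6856  0.9392]
 [-0.0113 -0.838  -0.5456  0.7207]
 [ 0.      0.      0.      1.    ]]
[[444.6378   0.     287.2147]
 [  0.     444.6378 213.439 ]
 [  0.       0.       1.    ]] [[-0.0255 -0.9918  0.125   0.4445]
 [-0.9997  0.0246 -0.0094  0.064 ]
 [ 0.0062 -0.1252 -0.9921  0.9653]
 [ 0.      0.      0.      1.    ]]
{'time_s': 0.1, 'joints': array([ 1.1568,  0.4118, -0.0127,  1.5969,  0.0056,  1.1343, -0.0822]), 'qd': array([ 0.0021, -0.0008, -0.0002, -0.0025,  0.002 , -0.0012, -0.001 ]), 'joint_torque': array([  0.0047, -58.909 ,   0.6443, -29.1707,  -0.0538,   0.0145,
         0.0001]), 'ee_pos': array([ 0.2116, -0.5876,  0.2299]), 'ee_rot': array([-2.5698,  1.8057,  0.0019]), 'wrist_force': array([ 0.0009, -0.1786,  0.235 ]), 'moment': array([0.0145, 0.0327, 0.0251]), 'width': 0.0877518495059586}
```

```bash
ls pics
```

```text
s0.png
t0.png
```

View pics/s0.png

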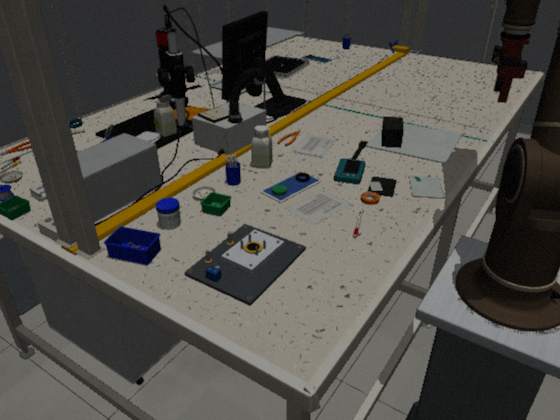

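View pics/t0.png

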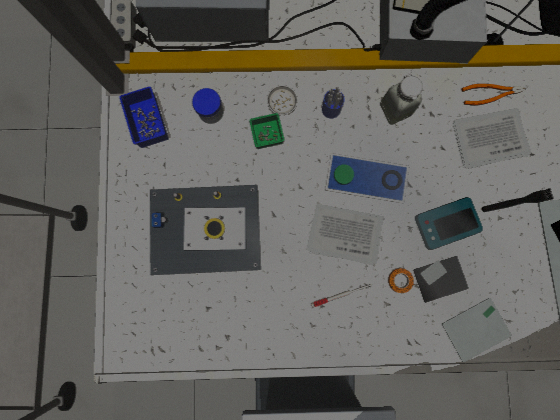

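The top view shows the fixture at about (205,229), with dowels at (178,196) and (217,195) and the end stop and blue block at (158,219). The plate is at (215,229). The pad is at (367,177), with the lens at (344,174) and the ring at (392,179). The bin, driver and tape are at (267,131), (340,295) and (401,280). I'll enlarge the crops next.

```bash
python3 - <<'E'
import cv2,pickle,numpy as np
a,b=pickle.load(open('f0.pkl','rb'))
def crop(d,x0,y0,x1,y1,s,f):
    c=d['color'][y0:y1,x0:x1,::-1]; c=cv2.convertScaleAbs(c,alpha=1.5,beta=10)
    cv2.imwrite('pics/'+f,cv2.resize(c,None,fx=s,fy=s,interpolation=cv2.INTER_CUBIC))
crop(b,145,180,265,280,6,'t0a.png')
crop(b,320,145,416,210,8,'t0b.png')
crop(a,180,220,310,304,6,'s0a.png')
crop(a,255,165,330,210,10,'s0b.png')
E
```

```text
(no output)
```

View pics/t0a.png

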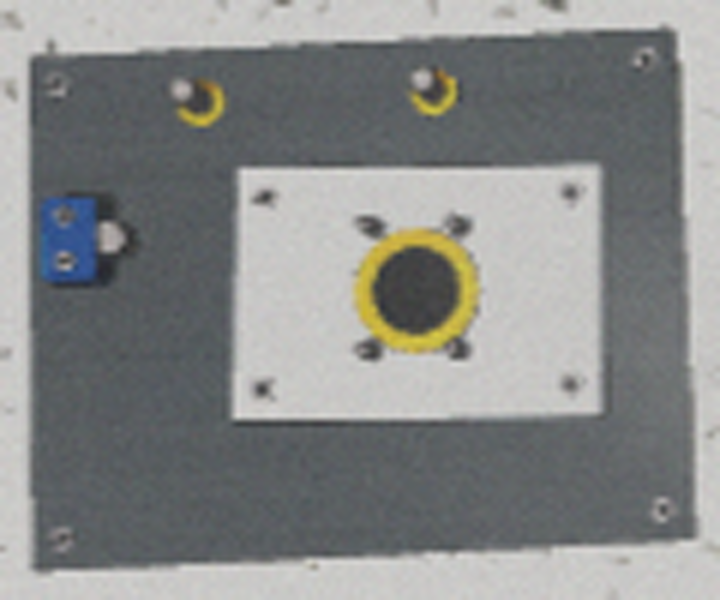

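View pics/t0b.png

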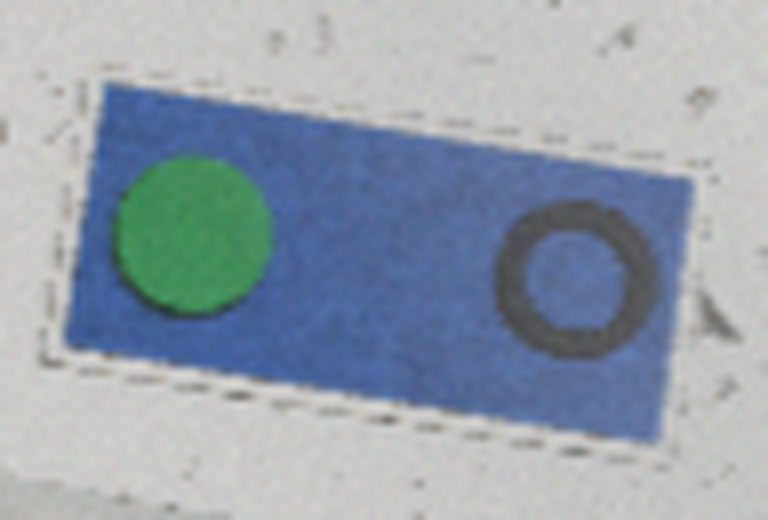

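View pics/s0a.png

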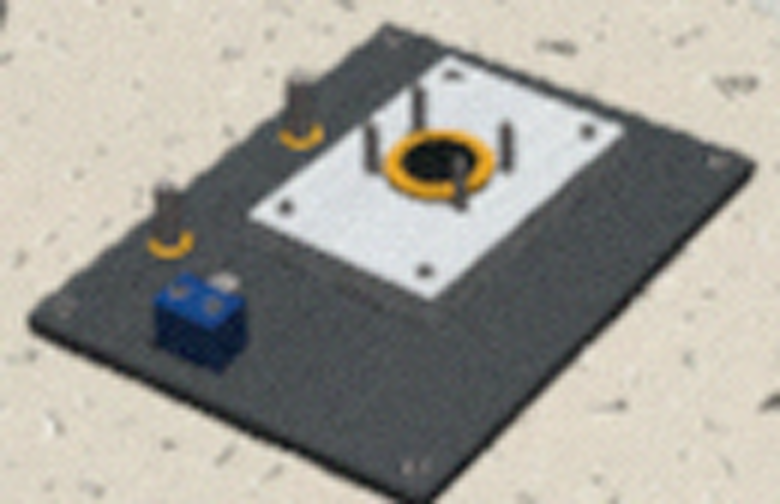

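View pics/s0b.png

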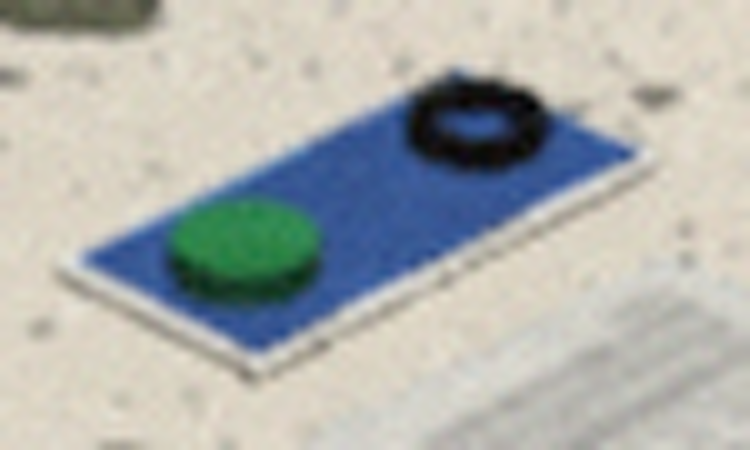

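```bash
cat > meas.py <<'E'
from h import *
np.set_printoptions(precision=4,suppress=True)
def quad(m):
    c=max(cv2.findContours(m,cv2.RETR_EXTERNAL,cv2.CHAIN_APPROX_NONE)[0],key=cv2.contourArea)
    p=c[:,0].astype(float); h=cv2.convexHull(c)
    k=cv2.approxPolyDP(h,0.04*cv2.arcLength(h,True),True)[:,0].astype(float)
    if len(k)!=4: print('approx',len(k)); return None
    L=[]
    for i in range(4):
        a,b=k[i],k[(i+1)%4]; t=(b-a)/np.linalg.norm(b-a); n=np.array([-t[1],t[0]])
        s=(p-a)@t/np.linalg.norm(b-a); d=np.abs((p-a)@n)
        q=p[(s>.1)&(s<.9)&(d<2)]
        vx,vy,x,y=cv2.fitLine(q.astype(np.float32),cv2.DIST_HUBER,0,.01,.01)[:,0]; L.append((np.array([vx,vy]),np.array([x,y])))
    out=[]
    for i in range(4):
        (v1,p1),(v2,p2)=L[i-1],L[i]
        t=np.linalg.solve(np.stack([v1,-v2],1),p2-p1); out.append(p1+t[0]*v1)
    return np.array(out)
def box(m,b):
    z=np.zeros_like(m); z[b[1]:b[3],b[0]:b[2]]=m[b[1]:b[3],b[0]:b[2]];return z
def hsv(d): return cv2.cvtColor(d['color'],cv2.COLOR_RGB2HSV)
E
python3 - <<'E'
from meas import *
import pickle
a,b=pickle.load(open('f0.pkl','rb'))
ga=cv2.GaussianBlur(a['color'],(3,3),0);
K=np.ones((3,3),np.uint8)
# top plate
hb=hsv(b);ha=hsv(a)
pt=box((hb[...,2]>105).astype(np.uint8),(176,203,255,253))
qb=quad(pt);print('plate top px',qb)
Pb=np.array([onz(b,*p,.026) for p in qb]);print(Pb,'sides',[np.linalg.norm(Pb[i]-Pb[i-1]) for i in range(4)])
pa=box((ha[...,2]>105).astype(np.uint8),(218,228,288,272))
qa=quad(pa);print('plate scene px',qa)
if qa is not None:
  for p in qa:
    j=np.argmin([np.linalg.norm(proj(a,P)-p) for P in Pb]);print(tri(a,p,b,qb[j]))
# slab
sb=box((hb[...,2]<105).astype(np.uint8),(140,175,270,285))
sb=cv2.morphologyEx(sb,cv2.MORPH_CLOSE,np.ones((9,9)));sb=cv2.morphologyEx(sb,cv2.MORPH_OPEN,np.ones((5,5)))
q=quad(sb);print('slab',q)
if q is not None:
  S=np.array([onz(b,*p,.010) for p in q]);print(S,[np.linalg.norm(S[i]-S[i-1]) for i in range(4)])
# pad
blue=lambda h:((h[...,0]>100)&(h[...,0]<130)&(h[...,1]>90)).astype(np.uint8)
# lens
for n,d,h,bx in(('scene',a,ha,(262,175,295,202)),('top',b,hb,(325,155,365,195))):
    g=box(((h[...,0]>55)&(h[...,0]<95)&(h[...,1]>80)).astype(np.uint8),bx)
    c=max(cv2.findContours(g,0,1)[0],key=cv2.contourArea);print(n,'lens',cv2.boundingRect(c),cv2.fitEllipse(c),cv2.moments(g,True)['m10']/g.sum(),cv2.moments(g,True)['m01']/g.sum())
for n,d,h,bx in(('scene',a,ha,(293,170,312,184)),('top',b,hb,(378,165,407,193))):
    g=box((h[...,2]<85 if n=='top' else h[...,2]<60).astype(np.uint8),bx)
    c=max(cv2.findContours(g,0,1)[0],key=cv2.contourArea);print(n,'ring',cv2.boundingRect(c),cv2.fitEllipse(c))
E
```

```text
plate top px [[244.     208.    ]
 [244.     247.6981]
 [183.4845 249.4759]
 [185.3825 208.    ]]
[[0.5768 0.1468 0.026 ]
 [0.4923 0.148  0.026 ]
 [0.4918 0.2753 0.026 ]
 [0.5799 0.2716 0.026 ]] sides [np.float64(0.12475927080220812), np.float64(0.08446803431142305), np.float64(0.12730814089031614), np.float64(0.08814001323015835)]
plate scene px [[282.9446 241.2075]
 [251.249  268.9029]
 [221.6738 255.0765]
 [254.6201 229.8545]]
(array([0.4922, 0.1479, 0.0264]), [np.float64(8.854182377452493e-05), np.float64(8.85418237744785e-05)])
(array([0.4921, 0.2752, 0.0275]), [np.float64(0.00048675044349434925), np.float64(0.0004867504434943821)])
(array([0.5802, 0.2718, 0.026 ]), [np.float64(0.0004210334455457534), np.float64(0.0004210334455456898)])
(array([0.577 , 0.147 , 0.0262]), [np.float64(0.0002721252739740574), np.float64(0.0002721252739739152)])
slab [[257.3596 184.3517]
 [260.4223 269.3467]
 [150.     274.7805]
 [150.     189.4299]]
[[0.6304 0.1184 0.01  ]
 [0.4462 0.1151 0.01  ]
 [0.4407 0.3497 0.01  ]
 [0.6249 0.3521 0.01  ]] [np.float64(0.2337391465417711), np.float64(0.18425241631555656), np.float64(0.23470927389949917), np.float64(0.18415364497018016)]
scene lens (272, 185, 15, 10) ((278.99444580078125, 189.52024841308594), (9.740796089172363, 15.012361526489258), 88.1561050415039) 279.0151515151515 189.5151515151515
top lens (334, 164, 20, 21) ((343.52703857421875, 173.84495544433594), (19.20610809326172, 19.34183692932129), 43.948123931884766) 343.52515723270443 173.85849056603774
scene ring (295, 173, 15, 9) ((302.093017578125, 177.07052612304688), (8.489765167236328, 14.309940338134766), 92.12161254882812)
top ring (381, 170, 22, 20) ((391.4648742675781, 179.5474853515625), (19.382408142089844, 20.841651916503906), 87.54230499267578)
```

```bash
cat >> meas.py <<'E'
S_=8
def up(d,bx):
    c=d['color'][bx[1]:bx[3],bx[0]:bx[2]]; return cv2.GaussianBlur(cv2.resize(c,None,fx=S_,fy=S_,interpolation=cv2.INTER_CUBIC),(9,9),0)
def back(p,bx): return (np.asarray(p)+.5)/S_-.5+np.array(bx[:2])
def platequad(d,bx,t=105,close=25):
    g=up(d,bx).min(2); m=(g>t).astype(np.uint8)
    m=cv2.morphologyEx(m,cv2.MORPH_OPEN,np.ones((25,25)))
    q=quad2(m); return None if q is None else back(q,bx)
def quad2(m):
    c=max(cv2.findContours(m,cv2.RETR_EXTERNAL,cv2.CHAIN_APPROX_NONE)[0],key=cv2.contourArea)
    p=c[:,0].astype(float); h=cv2.convexHull(c)
    k=cv2.approxPolyDP(h,0.05*cv2.arcLength(h,True),True)[:,0].astype(float)
    if len(k)!=4: print('approx',k); return None
    L=[]
    for i in range(4):
        a,b=k[i],k[(i+1)%4]; l=np.linalg.norm(b-a);t=(b-a)/l; n=np.array([-t[1],t[0]])
        s=(p-a)@t/l; d=np.abs((p-a)@n)
        q=p[(s>.08)&(s<.92)&(d<12)]
        vx,vy,x,y=cv2.fitLine(q.astype(np.float32),cv2.DIST_HUBER,0,.01,.01)[:,0]; L.append((np.array([vx,vy]),np.array([x,y])))
    out=[]
    for i in range(4):
        (v1,p1),(v2,p2)=L[i-1],L[i]
        t=np.linalg.solve(np.stack([v1,-v2],1),p2-p1); out.append(p1+t[0]*v1)
    return np.array(out)
def rectpose(P):
    # P 4x3 corners; returns centre, yaw (plate x axis dir ~ world +x), side lengths
    c=P.mean(0); e=[P[(i+1)%4]-P[i] for i in range(4)]
    yaws=[]
    for v in e:
        a=np.arctan2(v[1],v[0]); a=(a+np.pi/4)%(np.pi/2)-np.pi/4; yaws.append(a)
    return c,np.mean(yaws),yaws,[np.linalg.norm(v) for v in e]
def ell(d,bx,f):
    m=f(up(d,bx)).astype(np.uint8); m=cv2.morphologyEx(m,cv2.MORPH_OPEN,np.ones((7,7)))
    c=max(cv2.findContours(m,0,1)[0],key=cv2.contourArea); h=cv2.convexHull(c)
    e=cv2.fitEllipse(h);return back(e[0],bx),np.array(e[1])/S_,e[2],m
E
python3 - <<'E'
from meas import *
import pickle
a,b=pickle.load(open('f0.pkl','rb'))
qb=platequad(b,(176,203,255,255));print(qb)
Pb=np.array([onz(b,*p,.026) for p in qb]);print(Pb,rectpose(Pb))
qa=platequad(a,(212,224,292,274));print(qa)
Pa=np.array([onz(a,*p,.026) for p in qa]);print(Pa,rectpose(Pa))
for p in qa:
    j=np.argmin([np.linalg.norm(proj(a,P)-p) for P in Pb]);print(tri(a,p,b,qb[j]))
# slab
for nm,d,bx in(('top',b,(140,175,272,285)),('scene',a,(180,218,312,304))):
    g=up(d,bx).astype(int); m=(g.max(2)<100).astype(np.uint8) if nm=='top' else (g.max(2)<110).astype(np.uint8)
    m=cv2.morphologyEx(m,cv2.MORPH_OPEN,np.ones((25,25)));m=cv2.morphologyEx(m,cv2.MORPH_CLOSE,np.ones((41,41)))
    cv2.imwrite(f'pics/slab_{nm}.png',cv2.resize(m*255,None,fx=.6,fy=.6))
    q=quad2(m)
    if q is None: continue
    q=back(q,bx);S=np.array([onz(d,*p,.010) for p in q]);print(nm,q,S,rectpose(S))
# blobs: yellow spacer
yel=lambda g:((g[...,0].astype(int)-g[...,2]>60))
e=ell(b,(195,212,235,245),yel);print('spacer top',e[:3],onz(b,*e[0],.030))
e2=ell(a,(235,232,272,262),yel);print('spacer scn',e2[:3],onz(a,*e2[0],.030),tri(a,e2[0],b,e[0]))
gb=lambda g:(g[...,1].astype(int)-np.maximum(g[...,0],g[...,2])>30)
e=ell(b,(328,158,362,192),gb);print('lens top',e[:3],onz(b,*e[0],.018),onz(b,*e[0],.012))
ga=lambda g:(g[...,1].astype(int)-np.maximum(g[...,0],g[...,2])>45)
e2=ell(a,(262,175,296,202),ga);print('lens scn',e2[:3],onz(a,*e2[0],.018),tri(a,e2[0],b,e[0]))
cv2.imwrite('pics/lm.png',e2[3]*255)
dk=lambda g:g.max(2)<85
e=ell(b,(378,166,407,193),dk);print('ring top',e[:3],onz(b,*e[0],.016))
dk2=lambda g:g.max(2)<70
e2=ell(a,(290,169,314,185),dk2);print('ring scn',e2[:3],onz(a,*e2[0],.016),tri(a,e2[0],b,e[0]))
E
```

```text
[[245.4062 212.3877]
 [239.0302 249.5316]
 [183.7216 242.4707]
 [184.8184 206.7973]]
[[0.5673 0.144  0.026 ]
 [0.4887 0.1585 0.026 ]
 [0.5065 0.2748 0.026 ]
 [0.5825 0.2728 0.026 ]] (array([0.5363, 0.2125, 0.026 ]), np.float64(-0.11977066854591853), [np.float64(-0.18261827197403635), np.float64(-0.1518336386886392), np.float64(-0.027160925587905393), np.float64(-0.11746983793309318)], [np.float64(0.07987721602845053), np.float64(0.11770474615605386), np.float64(0.07597337488536605), np.float64(0.12968720162961173)])
[[281.2731 243.0284]
 [255.138  265.8144]
 [239.8125 262.3424]
 [239.8125 227.4333]]
[[0.4917 0.1558 0.026 ]
 [0.4929 0.2603 0.026 ]
 [0.5292 0.2697 0.026 ]
 [0.6147 0.159  0.026 ]] (array([0.5321, 0.2112, 0.026 ]), np.float64(0.23098770359709514), [np.float64(-0.012034294808153767), np.float64(0.2532861878601953), np.float64(0.6572498860894416), np.float64(0.025449035246897456)], [np.float64(0.10448353288765874), np.float64(0.03748351438625693), np.float64(0.1398778773606274), np.float64(0.1230420350038415)])
(array([0.4892, 0.1585, 0.0286]), [np.float64(0.00062477686603
[... 1405 characters left out ...]
9)])
spacer top (array([213.8493, 227.9744]), array([19.7456, 20.2112]), 34.373504638671875) [0.5353 0.2106 0.03  ]
spacer scn (array([252.7679, 246.8244]), array([11.3829, 18.2016]), 87.5828628540039) [0.5363 0.2103 0.03  ] (array([0.5355, 0.2107, 0.0305]), [np.float64(0.00035045323321475846), np.float64(0.0003504532332148904)])
lens top (array([343.3976, 173.7829]), array([17.8814, 18.5127]), 156.94129943847656) [ 0.6477 -0.0693  0.018 ] [ 0.649  -0.0702  0.012 ]Traceback (most recent call last):
  File "<stdin>", line 25, in <module>
  File "meas.py", line 55, in ell
    c=max(cv2.findContours(m,0,1)[0],key=cv2.contourArea); h=cv2.convexHull(c)
ValueError: max() iterable argument is empty
```

```bash
sed -i 's/^    g=up(d,bx).min(2); m=.*$/    g=up(d,bx).max(2); m=(g>t).astype(np.uint8); m=cv2.morphologyEx(m,cv2.MORPH_CLOSE,np.ones((15,15)))/' meas.py
python3 - <<'E'
from meas import *
import pickle
a,b=pickle.load(open('f0.pkl','rb'))
print(b['color'][225,190],b['color'][225,178],b['color'][240,100:110:3], a['color'][254,230],a['color'][262,215], a['color'][188,279], a['color'][173,302])
qb=platequad(b,(176,203,255,255));print(qb)
Pb=np.array([onz(b,*p,.026) for p in qb]);print(Pb,rectpose(Pb))
qa=platequad(a,(214,226,290,273),t=115);print(qa)
if qa is not None:
  Pa=np.array([onz(a,*p,.026) for p in qa]);print(Pa,rectpose(Pa))
  for p in qa:
    j=np.argmin([np.linalg.norm(proj(a,P)-p) for P in Pb]);print(tri(a,p,b,qb[j]))
gb=lambda g:(g[...,1].astype(int)-np.maximum(g[...,0],g[...,2])>30)
e=ell(b,(328,158,362,192),lambda g:(g[...,1].astype(int)-g[...,2]>0));print('lens top',e[:3],onz(b,*e[0],.018),onz(b,*e[0],.012))
# bright top face only
bx=(262,175,296,202)
e2=ell(a,bx,lambda g:(g[...,1].astype(int)-g[...,2]>5)&(g[...,1]>85));print('lens scn',e2[:3],onz(a,*e2[0],.018),tri(a,e2[0],b,e[0]))
cv2.imwrite('pics/lm.png',e2[3]*255)
e=ell(b,(378,166,407,193),lambda g:g.max(2)<95);print('ring top',e[:3],onz(b,*e[0],.016))
e2=ell(a,(290,169,314,185),lambda g:g.max(2)<70);print('ring scn',e2[:3],onz(a,*e2[0],.016),tri(a,e2[0],b,e[0]))
cv2.imwrite('pics/rm.png',e2[3]*255)
E
```

```text
[126 126 124] [52 55 58] [[127 127 125]
 [127 127 127]
 [109 107 108]
 [128 127 126]] [138 141 142] [46 47 47] [24 81 43] [19 22 23]
[[244.1382 207.6673]
 [244.3439 248.5031]
 [183.4059 249.4564]
 [184.8013 207.7628]]
[[0.5775 0.1465 0.026 ]
 [0.4906 0.1473 0.026 ]
 [0.4918 0.2754 0.026 ]
 [0.5804 0.2728 0.026 ]] (array([0.5351, 0.2105, 0.026 ]), np.float64(-0.017747321972230723), [np.float64(-0.00844211567069797), np.float64(-0.009635834236431329), np.float64(-0.02985638993068984), np.float64(-0.023054948051103752)], [np.float64(0.08688373178873306), np.float64(0.1281797743246315), np.float64(0.08859651217110925), np.float64(0.1262960820567099)])
[[280.5598 243.5323]
 [254.8985 265.8037]
 [227.7622 259.5361]
 [256.3948 229.8693]]
[[0.492  0.1585 0.026 ]
 [0.4934 0.2606 0.026 ]
 [0.5585 0.277  0.026 ]
 [0.5737 0.1444 0.026 ]] (array([0.5294, 0.2101, 0.026 ]), np.float64(0.04442743915504954), [np.float64(-0.013995216390383813), np.float64(0.24732391248384422), np.float64(0.11449899345603143), np.float64(-0.17011793292929367)], [np.float64(0.10211888688172563), np.float64(0.06708599388
[... 466 characters left out ...]
at64(0.002137176347452536)])
lens top (array([343.5   , 173.9382]), array([19.8873, 20.1803]), 63.80453109741211) [ 0.6473 -0.0695  0.018 ] [ 0.6486 -0.0704  0.012 ]
lens scn (array([345.1533, 157.4695]), array([ 11.9583, 111.8451]), 0.0) [ 0.5823 -0.3516  0.018 ] (array([ 0.5395, -0.0757,  0.1645]), [np.float64(0.08012162750964545), np.float64(0.08012162750964545)])
ring top (array([390.9522, 179.4574]), array([22.1112, 26.6519]), 122.68452453613281) [ 0.633  -0.1726  0.016 ]
ring scn (array([302.1194, 177.2013]), array([10.1695, 15.5544]), 92.1622085571289) [ 0.6305 -0.1665  0.016 ] (array([ 0.6342, -0.1735,  0.0116]), [np.float64(0.000406554943380018), np.float64(0.00040655494337999765)])
```

```bash

python3 - <<'E'
from meas import *
import pickle
a,b=pickle.load(open('f0.pkl','rb'))
print(a['color'][182:198,279]);print(b['color'][180,378:408].tolist())
print(a['color'][168:186,302].max(1))
qb=platequad(b,(176,203,255,255),t=90);
Pb=np.array([onz(b,*p,.026) for p in qb]);print(qb,Pb,rectpose(Pb))
qa=platequad(a,(214,226,290,273),t=95);print(qa)
if qa is not None:
  Pa=np.array([onz(a,*p,.026) for p in qa]);print(Pa,rectpose(Pa))
  for p in qa:
    j=np.argmin([np.linalg.norm(proj(a,P)-p) for P in Pb]);print(tri(a,p,b,qb[j]))
E
```

```text
[[ 92 104 117]
 [ 43  68 101]
 [ 29  59  79]
 [ 32  81  61]
 [ 25  82  45]
 [ 24  83  48]
 [ 24  81  43]
 [ 23  79  41]
 [ 25  80  43]
 [ 21  75  36]
 [ 18  62  33]
 [  8  37  19]
 [ 11  35  22]
 [ 24  42  48]
 [ 22  46  79]
 [ 28  49  92]]
[[49, 65, 97], [52, 66, 95], [53, 67, 97], [47, 56, 84], [44, 45, 49], [45, 44, 46], [46, 48, 52], [47, 55, 68], [55, 70, 99], [54, 67, 94], [53, 65, 90], [55, 65, 92], [57, 67, 95], [56, 69, 99], [59, 72, 101], [55, 70, 99], [56, 70, 101], [54, 68, 96], [54, 68, 97], [52, 63, 85], [52, 52, 59], [51, 53, 55], [47, 50, 52], [53, 54, 61], [54, 60, 78], [58, 71, 99], [72, 80, 103], [108, 111, 113], [121, 122, 122], [116, 115, 115]]
[141 144 140 137  97  23   4  13  58  93  70  15   2  14  65  92  93  91]
[[244.67   207.3812]
 [244.736  249.0857]
 [183.0546 249.4051]
 [184.3574 207.6084]] [[0.5781 0.1454 0.026 ]
 [0.4894 0.1465 0.026 ]
 [0.492  0.2762 0.026 ]
 [0.5808 0.2737 0.026 ]] (array([0.535 , 0.2105, 0.026 ]), np.float64(-0.02010989481463671), [np.float64(-0.012011363935108932), np.float64(-0.020096865274071174), np.float64(-0.02745930477736458), np.float64(-0.02087204527200215)], [np.float64(0.0887206244304844), np.float64(0.12974738286833917), np.float64(0.08881964624035579), np.float64(0.1283761551633312)])
approx [[607.   0.]
 [607. 112.]
 [311. 343.]
 [ 76. 246.]
 [323.   0.]]
None
```

```bash

cat > lr.py <<'E'
from meas import *
import pickle
a,b=pickle.load(open('f0.pkl','rb'))
e=ell(b,(328,158,362,192),lambda g:(g[...,1].astype(int)-g[...,2]>0));print('lens top',e[:3],onz(b,*e[0],.018))
e2=ell(a,(266,178,292,200),lambda g:(g[...,1].astype(int)-g[...,2]>5)&(g[...,1]>55));print('lens scn',e2[:3],onz(a,*e2[0],.018),tri(a,e2[0],b,e[0]))
r=ell(b,(378,166,405,193),lambda g:(g.max(2)<75));print('ring top',r[:3],onz(b,*r[0],.016))
# inner hole of ring
def hole(d,bx,f):
    m=f(up(d,bx)).astype(np.uint8)
    cs,h=cv2.findContours(m,cv2.RETR_CCOMP,1)
    ins=[c for c,k in zip(cs,h[0]) if k[3]>=0]; c=max(ins,key=cv2.contourArea); e=cv2.fitEllipse(c); return back(e[0],bx),np.array(e[1])/S_
print('hole top',hole(b,(378,166,405,193),lambda g:g.max(2)<75))
r2=ell(a,(290,169,314,186),lambda g:g.max(2)<55);print('ring scn',r2[:3],onz(a,*r2[0],.016),tri(a,r2[0],b,r[0]))
print('hole scn',hole(a,(290,169,314,186),lambda g:g.max(2)<50))
# pad inlay
bx=(318,145,420,212)
g=up(b,bx).astype(int);m=((g[...,2]-g[...,0]>20)|(g.max(2)<75)|(g[...,1]-g[...,0]>25)).astype(np.uint8)
m=cv2.morphologyEx(m,cv2.MORPH_OPEN,np.ones((25,25)));q=back(quad2(m),bx);P=np.array([onz(b,*p,.006) for p in q]);print(rectpose(P))
def yel(g):return g[...,0].astype(int)-g[...,2]>40
E
python3 lr.py
```

```text
lens top (array([343.5   , 173.9382]), array([19.8873, 20.1803]), 63.80453109741211) [ 0.6473 -0.0695  0.018 ]
lens scn (array([762.4296,  38.8831]), array([ 32.7183, 993.6437]), 0.0) [-0.6914 -2.9828  0.018 ] (array([0.1676, 0.1017, 0.6624]), [np.float64(0.34139156341976085), np.float64(0.34139156341976085)])
ring top (array([391.3943, 179.5177]), array([20.2788, 20.9355]), 85.79761505126953) [ 0.6329 -0.1736  0.016 ]
hole top (array([391.3597, 179.5348]), array([12.094 , 13.1809]))
ring scn (array([302.1352, 177.1506]), array([ 9.6533, 14.858 ]), 91.74083709716797) [ 0.6306 -0.1668  0.016 ] (array([ 0.6344, -0.1744,  0.0113]), [np.float64(0.0006915348561997979), np.float64(0.0006915348561999877)])
hole scn (array([302.1679, 177.0045]), array([2.7695, 6.6954]))
(array([ 0.6411, -0.1224,  0.006 ]), np.float64(-0.19225738445057225), [np.float64(-0.19413889328714684), np.float64(-0.1955601305970167), np.float64(-0.1899814868616696), np.float64(-0.18934902705645584)], [np.float64(0.1647077382470446), np.float64(0.07453076448449092), np.float64(0.16424296635103972), np.float64(0.07521437482146164)])
```

```bash

python3 - <<'E'
from meas import *
import pickle
a,b=pickle.load(open('f0.pkl','rb'))
bx=(266,178,292,200)
g=up(a,bx).astype(int)
for nm,f in(('topface',(g[...,1]-g[...,2]>12)&(g[...,1]>55)),('sil',(g[...,1]-g[...,2]>-2)&(g[...,1]-g[...,0]>8))):
    m=f.astype(np.uint8)
    n,l,st,ce=cv2.connectedComponentsWithStats(m);k=l[80,104];mm=(l==k).astype(np.uint8)
    c=max(cv2.findContours(mm,0,1)[0],key=cv2.contourArea);e=cv2.fitEllipse(cv2.convexHull(c));p=back(e[0],bx)
    print(nm,st[k]/8,p,np.array(e[1])/8,tri(a,p,b,(343.5,173.94)))
    cv2.imwrite(f'pics/l_{nm}.png',mm*255)
print(proj(a,[.648,-.07,.018]),proj(a,[.648,-.07,.012]))
# plate brass from both views already: z .0305
E
```

```text
topface [  6.375   7.25   14.25    7.5   655.5  ] [279.0798 188.5054] [ 7.3813 14.4093] (array([ 0.6478, -0.0692,  0.0182]), [np.float64(0.0006282692376552919), np.float64(0.0006282692376555629)])
sil [   6.       6.875   15.      10.5   1016.25 ] [279.0245 189.5945] [10.7407 15.3651] (array([ 0.6486, -0.0699,  0.014 ]), [np.float64(0.0005022805695217004), np.float64(0.0005022805695216215)])
[279.4009 188.4516] [279.4025 190.2536]
```

```bash
cat > plan.py <<'E'
from h import *
np.set_printoptions(precision=4,suppress=True)
def plan(tgt,jawdir=None):
    s=ctrl.get_state(); Rm=R.from_rotvec(s['ee_rot']).as_matrix(); p=s['ee_pos']
    print('t',s['time_s'],'pos',p,'toolx',Rm[:,0],'tooly',Rm[:,1],'toolz',Rm[:,2],'w',s['width'],'F',s['wrist_force'],'j7',s['joints'][6])
    d=Rm.T@(np.array(tgt)-p)*1000; print('delta tool mm',d)
    if jawdir is not None:
        v=Rm.T@np.array([np.cos(jawdir),np.sin(jawdir),0]); t=np.arctan2(v[1],v[0]); t=(t+np.pi/2)%np.pi-np.pi/2
        print('twist',t,'alt',t-np.sign(t)*np.pi)
        # delta in final tool axes
        c,s_=np.cos(t),np.sin(t); print('delta in turned axes',c*d[0]+s_*d[1],-s_*d[0]+c*d[1],d[2])
E
python3 -c "
from plan import *
plan([.5355,.2106,.10],np.pi/2-.02)"
```

```text
t 0.1 pos [ 0.2116 -0.5876  0.2299] toolx [ 0.3389 -0.9408 -0.0014] tooly [-0.9408 -0.3389  0.0001] toolz [-0.0005  0.0013 -1.    ] w 0.0877518495059586 F [ 0.0009 -0.1786  0.235 ] j7 -0.08218663802860642
delta tool mm [-641.024  -575.2257  130.7875]
twist 0.3657722183888472 alt -2.775820435200946
delta in turned axes -804.3601686659497 -307.89786046224356 130.78746696583718
```

{"name": "play_rows", "arguments": {
  "delta_pos": [
    [0,0,0],
    [0,0,0],
    [-57,-22,6],
    [-57,-22,6],
    [-57,-22,6],
    [-57,-22,6],
    [-57,-22,6],
    [-57,-22,6],
    [-57,-22,6],
    [-57,-22,6],
    [-57,-22,6],
    [-57,-22,6]
  ],
  "twist": [0.183,0.183,0,0,0,0,0,0,0,0,0,0],
  "jaw": 0
}}

```text
time_s: 1.6
ee_pos: [0.452, -0.0172, 0.167]
ee_rot: [-2.174, 2.267, 0.004]
wrist_force: [1.7, -0.6, -0.6]
width: 0.0877
```

```bash
python3 -c "
from plan import *
plan([.5355,.2106,.10],np.pi/2-.02)"
```

```text
t 1.6 pos [ 0.452  -0.0172  0.167 ] toolx [-0.0417 -0.9991 -0.0018] tooly [-0.9991  0.0417  0.0016] toolz [-0.0015  0.0019 -1.    ] w 0.0876586412270833 F [ 1.703  -0.6252 -0.5793] j7 -1.7744463843180343
delta tool mm [-230.9335  -74.0362   67.2862]
twist -0.021735325053382937 alt 3.11985732853641
delta in turned axes -229.2698500546375 -79.03770578077297 67.2862444811916
```

{"name": "play_rows", "arguments": {
  "delta_pos": [
    [-57,-19,14],
    [-57,-19,14],
    [-57,-19,14],
    [-57,-20,14],
    [0,0,0]
  ],
  "twist": [-0.022,0,0,0,0]
}}

```text
time_s: 2.22
ee_pos: [0.5347, 0.2171, 0.1089]
ee_rot: [-2.205, 2.237, 0.007]
wrist_force: [-0.7, -0.5, -0.3]
width: 0.0878
```

```bash
python3 -c "
from plan import *
plan([.5355,.2106,.0352],np.pi/2-.02)
grab('top','t1.png');d=grab('scene','s1.png');c=d['color'][190:310,170:330,::-1];cv2.imwrite('pics/s1c.png',cv2.resize(cv2.convertScaleAbs(c,alpha=1.5),None,fx=5,fy=5))"
```

```text
t 2.225 pos [0.5347 0.2171 0.1089] toolx [-0.0146 -0.9999 -0.0035] tooly [-0.9999  0.0146  0.0025] toolz [-0.0025  0.0036 -1.    ] w 0.08779128478584694 F [-0.6959 -0.5405 -0.2637] j7 -2.2605281506940034
delta tool mm [ 6.732  -1.057  73.6822]
twist 0.00539824631393282 alt -3.1361944072758603
delta in turned axes 6.726209149427462 -1.0933551200619303 73.68222341235851
```

View pics/s1c.png

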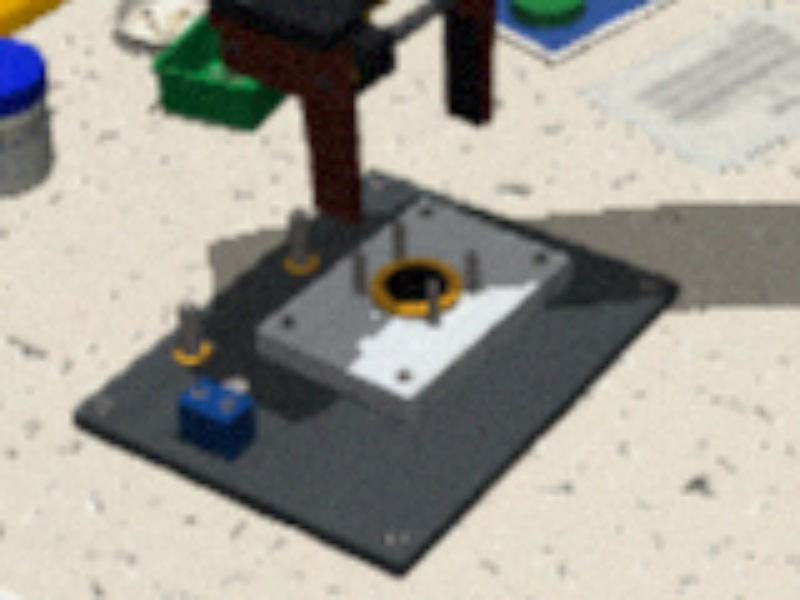

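The open fingers straddle the plate above the spacer, with all four pins between them and clear. I'm descending.

{"name": "play_rows", "arguments": {
  "delta_pos": [
    [7,-1,25],
    [0,0,25],
    [0,0,10],
    [0,0,0]
  ],
  "twist": [0.005,0,0,0]
}}

```text
time_s: 2.82
ee_pos: [0.5368, 0.1972, 0.0502]
ee_rot: [2.183, -2.256, 0.004]
wrist_force: [0.4, 0.1, 0.5]
width: 0.0879
```

```bash
python3 -c "
from plan import *
plan([.5355,.2106,.0352],np.pi/2-.02)"
```

```text
t 2.825 pos [0.5368 0.1972 0.0502] toolx [-0.033  -0.9995  0.003 ] tooly [-0.9995  0.033  -0.0004] toolz [ 0.0003 -0.003  -1.    ] w 0.08790527214629086 F [0.432  0.1462 0.5247] j7 -2.2884788505590725
delta tool mm [-13.3687   1.7425  14.9885]
twist -0.012974889220378927 alt 3.128617764369414
delta in turned axes -13.390156786299313 1.5688959213552203 14.988507771663208
```

{"name": "play_rows", "arguments": {
  "delta_pos": [
    [-13,1.5,0],
    [0,0,0]
  ],
  "twist": [-0.013,0]
}}

```text
time_s: 3.08
ee_pos: [0.5366, 0.2111, 0.0521]
ee_rot: [-2.199, 2.243, -0.005]
wrist_force: [0.3, -0.5, -0.3]
width: 0.0874
```

```bash
python3 -c "
from plan import *
plan([.5355,.2106,.0352],np.pi/2-.02);print(ctrl.get_state()['qd'])"
```

```text
t 3.075 pos [0.5366 0.2111 0.0521] toolx [-0.02   -0.9998  0.0019] tooly [-0.9998  0.02   -0.0028] toolz [ 0.0027 -0.002  -1.    ] w 0.08735679150750504 F [ 0.3443 -0.4519 -0.2869] j7 -2.298951191019653
delta tool mm [ 0.5136  1.1599 16.851 ]
twist -2.15026126610951e-05 alt 3.141571150977132
delta in turned axes 0.5135359810564942 1.1598813620883115 16.850950494756884
[ 0.0181 -0.011   0.0231  0.0032  0.0032  0.007   0.006 ]
```

Aligned. I'll descend in small rows.

{"name": "play_rows", "arguments": {
  "delta_pos": [
    [0,1,8],
    [0,0,6],
    [0,0,0],
    [0,0,0]
  ],
  "twist": [0,0,0,0]
}}

```text
time_s: 3.58
ee_pos: [0.5358, 0.2114, 0.0376]
ee_rot: [-2.199, 2.242, -0.006]
wrist_force: [-0.1, 0.1, -0.1]
width: 0.0876
```

```bash
python3 -c "
from plan import *
plan([.5355,.2106,.0352],np.pi/2-.02)"
```

```text
t 3.575 pos [0.5358 0.2114 0.0376] toolx [-0.0193 -0.9998  0.0019] tooly [-0.9998  0.0193 -0.0036] toolz [ 0.0035 -0.002  -1.    ] w 0.08764120657651506 F [-0.1155  0.1141 -0.0603] j7 -2.3097413749394815
delta tool mm [0.8212 0.2597 2.409 ]
twist 0.0007184716905555 alt -3.1408741818992376
delta in turned axes 0.8213803453183288 0.25910822383472637 2.4089578233939117
```

{"name": "play_rows", "arguments": {
  "delta_pos": [
    [0.8,0,2.3],
    [0,0,0]
  ],
  "twist": [0,0]
}}

```text
time_s: 3.82
ee_pos: [0.5359, 0.2104, 0.0352]
ee_rot: [-2.199, 2.242, -0.006]
wrist_force: [-0.1, -0.0, 0.2]
width: 0.0882
```

{"name": "play_rows", "arguments": {
  "delta_pos": [
    [0,0,0],
    [0,0,0],
    [0,0,0],
    [0,0,0],
    [0,0,0]
  ],
  "twist": [0,0,0,0,0],
  "jaw": 1,
  "squeeze": 25
}}

```text
time_s: 4.45
ee_pos: [0.536, 0.2102, 0.0355]
ee_rot: [-2.198, 2.242, -0.007]
wrist_force: [-0.3, -0.8, 0.8]
width: 0.0424
```

```bash
python3 -c "
from plan import *
plan([.5580,.2472,.0352],np.pi/2+.02)
d=grab('scene','s2.png');c=d['color'][190:310,170:330,::-1];cv2.imwrite('pics/s2c.png',cv2.resize(cv2.convertScaleAbs(c,alpha=1.5),None,fx=5,fy=5))"
```

```text
t 4.45 pos [0.536  0.2102 0.0355] toolx [-0.0198 -0.9998  0.0021] tooly [-0.9998  0.0198 -0.0039] toolz [ 0.0039 -0.0022 -1.    ] w 0.04239864148336001 F [-0.2824 -0.7517  0.7859] j7 -2.3100481624553453
delta tool mm [-37.4156 -21.2334   0.2664]
twist -0.03978100806714835 alt 3.1018116455226448
delta in turned axes -36.54153454678067 -22.704625015216813 0.2663506386730394
```

View pics/s2c.png

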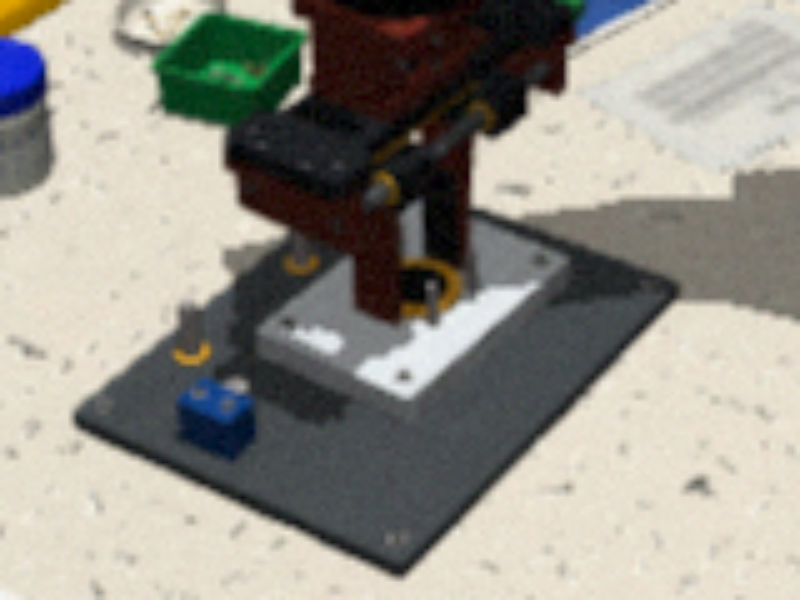

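The jaws are closed on the spacer at 42 mm, between the pins. I'm dragging the plate toward home, stopping a little short.

{"name": "play_rows", "arguments": {
  "delta_pos": [
    [-4,-2.5,0],
    [-4,-2.5,0],
    [-4,-2.5,0],
    [-4,-2.5,0],
    [-4,-2.5,0],
    [-4,-2.5,0],
    [-4,-2,0],
    [0,0,0]
  ],
  "twist": [-0.02,-0.02,0,0,0,0,0,0]
}}

```text
time_s: 5.5
ee_pos: [0.5485, 0.2268, 0.0355]
ee_rot: [2.226, -2.185, 0.014]
wrist_force: [0.3, 0.7, 1.9]
width: 0.0425
```

```bash
python3 -c "
from plan import *
plan([.5580,.2472,.0352],np.pi/2+.02)"
```

```text
t 5.5 pos [0.5485 0.2268 0.0355] toolx [ 0.0188 -0.9996  0.0217] tooly [-0.9998 -0.0186  0.0094] toolz [-0.009  -0.0219 -0.9997] w 0.042535459048115655 F [0.3453 0.6511 1.905 ] j7 -2.296970613507327
delta tool mm [-20.1968  -9.927   -0.2397]
twist -0.001353816445975653 alt 3.1402388371438175
delta in turned axes -20.18338721322279 -9.95436332605469 -0.23974003028252597
```

{"name": "play_rows", "arguments": {
  "delta_pos": [
    [-9,-5,0],
    [-9,-5,0]
  ],
  "twist": [0,0]
}}

```text
time_s: 5.75
ee_pos: [0.5576, 0.2415, 0.0351]
ee_rot: [2.22, -2.183, 0.017]
wrist_force: [-5.5, -8.8, 12.1]
width: 0.0424
```

```bash
python3 -c "
from plan import *
plan([.5580,.2472,.0352],np.pi/2+.02)"
```

```text
t 5.75 pos [0.5576 0.2415 0.0351] toolx [ 0.0172 -0.9995  0.0274] tooly [-0.9998 -0.0168  0.0123] toolz [-0.0118 -0.0277 -0.9995] w 0.04240612833977349 F [-5.4696 -8.7928 12.1316] j7 -2.311627906500114
delta tool mm [-5.6995 -0.5275 -0.2654]
twist -0.0031531998536635797 alt 3.1384394537361295
delta in turned axes -5.69785840640181 -0.5454280002315145 -0.26539038360717077
```

{"name": "play_rows", "arguments": {
  "delta_pos": [
    [-6,-2,-0.4],
    [-3,-2,0]
  ],
  "twist": [0,0]
}}

```text
time_s: 6.0
ee_pos: [0.559, 0.2455, 0.0353]
ee_rot: [2.209, -2.178, 0.019]
wrist_force: [-11.6, -12.4, 17.7]
width: 0.0428
```

```bash
python3 -c "
from plan import *
plan([.5580,.2472,.0352],np.pi/2+.02)
d=grab('scene','s3.png');c=d['color'][190:310,170:330,::-1];cv2.imwrite('pics/s3c.png',cv2.resize(cv2.convertScaleAbs(c,alpha=1.5),None,fx=5,fy=5))
d=grab('top','t3.png');c=d['color'][170:290,130:290,::-1];cv2.imwrite('pics/t3c.png',cv2.resize(cv2.convertScaleAbs(c,alpha=1.5),None,fx=5,fy=5))"
```

```text
t 6.0 pos [0.559  0.2455 0.0353] toolx [ 0.0144 -0.9992  0.0368] tooly [-0.9997 -0.0137  0.0196] toolz [-0.0191 -0.0371 -0.9991] w 0.04281096440978141 F [-11.645  -12.4339  17.7037] j7 -2.319595719324022
delta tool mm [-1.7034  0.9518  0.0277]
twist -0.006284177829194881 alt 3.1353084757605982
delta in turned axes -1.7093324146193378 0.9410864303140368 0.027680337549275364
```

View pics/s3c.png

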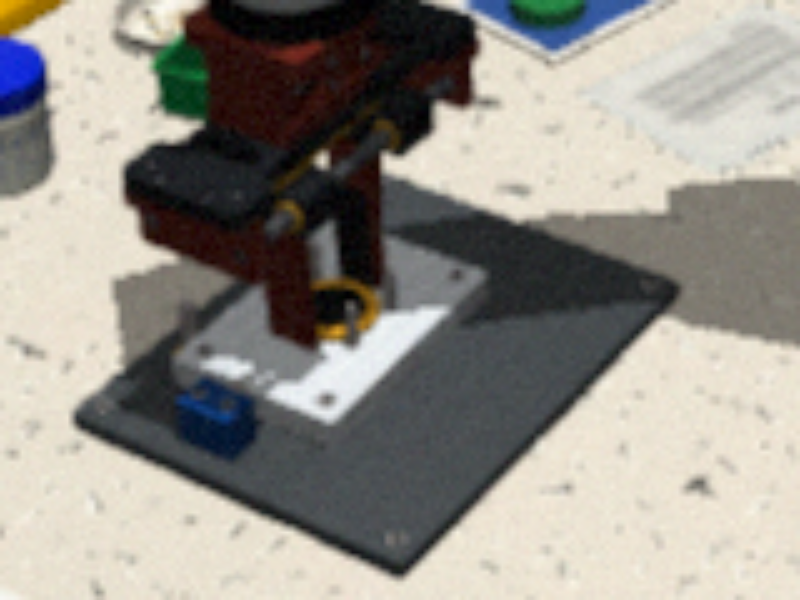

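View pics/t3c.png

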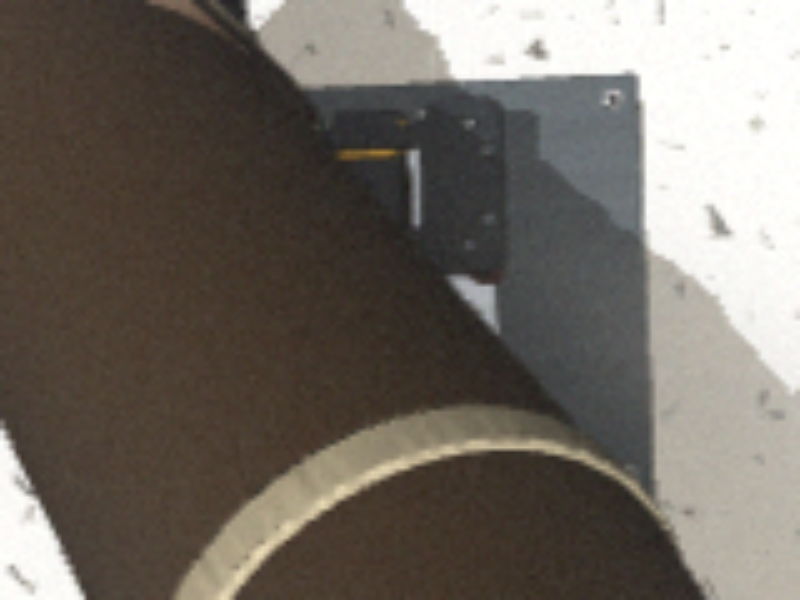

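The plate is touching the dowels on the x side and is nearly at the end stop. I'm releasing it, then lifting and looking.

{"name": "play_rows", "arguments": {
  "delta_pos": [
    [0,0,0],
    [0,0,0],
    [0,0,0],
    [0,0,0]
  ],
  "twist": [0,0,0,0],
  "jaw": 0.3
}}

```text
time_s: 6.6
ee_pos: [0.5598, 0.2449, 0.0358]
ee_rot: [2.208, -2.178, 0.021]
wrist_force: [-0.8, -3.0, 3.4]
width: 0.0614
```

```bash
python3 -c "
from plan import *
plan([.5580,.2472,.0352],np.pi/2+.02)"
```

```text
t 6.6 pos [0.5598 0.2449 0.0358] toolx [ 0.0141 -0.9992  0.0377] tooly [-0.9997 -0.0134  0.0186] toolz [-0.018  -0.0379 -0.9991] w 0.06143869024348819 F [-0.7533 -2.9843  3.433 ] j7 -2.319419543318876
delta tool mm [-2.3139  1.7701  0.536 ]
twist -0.006561813533069838 alt 3.1350308400567233
delta in turned axes -2.3254622954068336 1.7548391426433572 0.5360455026167648
```

{"name": "play_rows", "arguments": {
  "delta_pos": [
    [0,0,-15],
    [0,0,-40],
    [0,0,-40],
    [50,10,-5],
    [55,15,0],
    [55,15,0],
    [55,15,0],
    [0,0,0]
  ],
  "twist": [0,0,0,0,0,0,0,0],
  "jaw": 0
}}

```text
time_s: 7.6
ee_pos: [0.5105, 0.0341, 0.153]
ee_rot: [2.224, -2.178, 0.021]
wrist_force: [0.6, -0.2, -0.4]
width: 0.0879
```

```bash
python3 -c "
from plan import *
import pickle
plan([.5580,.2472,.0352],np.pi/2+.02)
a=grab('scene','s4.png');c=a['color'][190:310,170:330,::-1];cv2.imwrite('pics/s4c.png',cv2.resize(cv2.convertScaleAbs(c,alpha=1.5),None,fx=5,fy=5))
d=grab('top','t4.png');c=d['color'][170:290,130:290,::-1];cv2.imwrite('pics/t4c.png',cv2.resize(cv2.convertScaleAbs(c,alpha=1.5),None,fx=5,fy=5))
pickle.dump((a,d),open('f4.pkl','wb'))"
```

```text
t 7.6 pos [0.5105 0.0341 0.153 ] toolx [ 0.0211 -0.9993  0.0299] tooly [-0.9997 -0.0208  0.011 ] toolz [-0.0104 -0.0302 -0.9995] w 0.08791829406316404 F [ 0.608  -0.1644 -0.3764] j7 -1.8979889329388904
delta tool mm [-215.449   -53.1908  110.782 ]
twist 0.0008192263561572766 alt -3.140773427233636
delta in turned axes -215.49250169716885 -53.01432335908783 110.78198988673856
```

View pics/t4c.png

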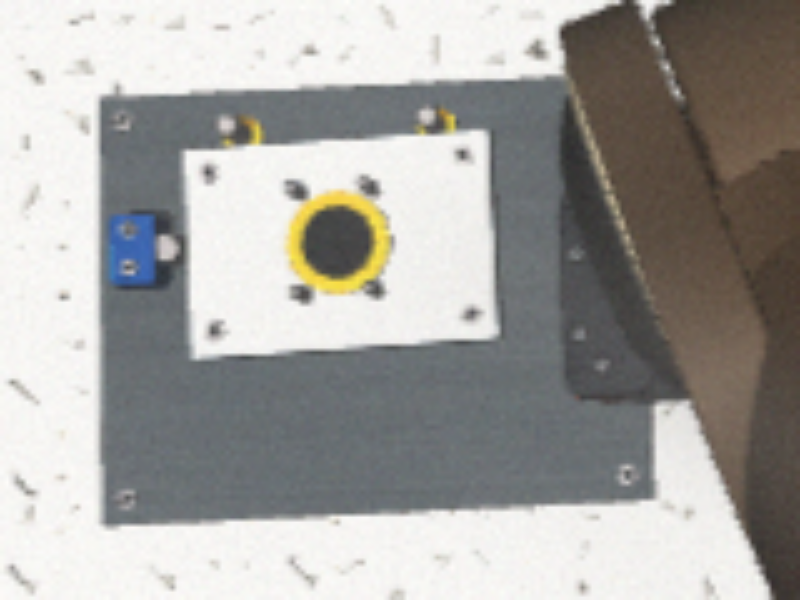

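View pics/s4c.png

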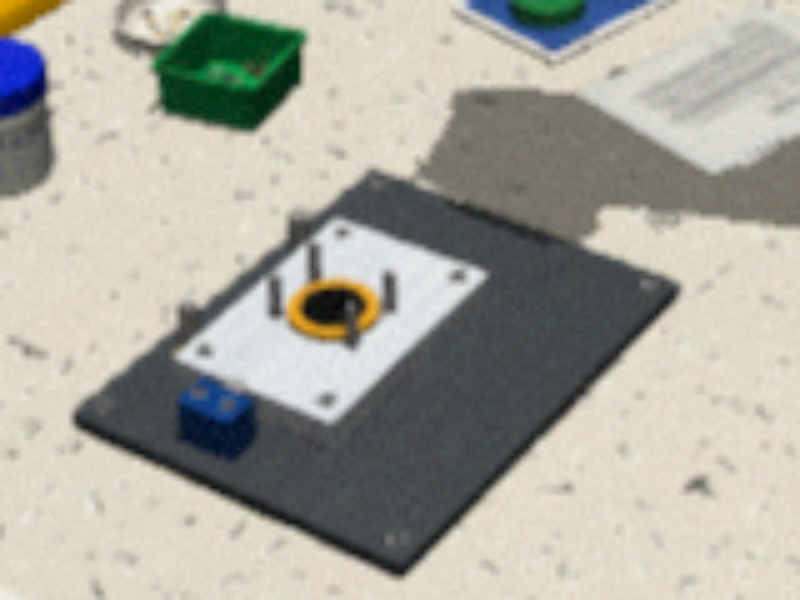

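Both views show the plate against the dowels, with a small gap left at the end stop. The yaw is close to the slab's. Now to measure it.

```bash
cat > pp.py <<'E'
from meas import *
HC=np.array([.5580,.2472]);FY=.0198
def platepose(d,t=90,bx=(160,188,238,246)):
    q=platequad(d,bx,t=t)
    if q is None:return
    P=np.array([onz(d,*p,.026) for p in q]);c,y,ys,s=rectpose(P)
    Rf=np.array([[np.cos(FY),-np.sin(FY)],[np.sin(FY),np.cos(FY)]])
    print('plate',c,'yaw',y,np.array(ys),np.array(s),'err in fixture mm',Rf.T@(c[:2]-HC)*1000)
    e=ell(d,(185,204,220,234),lambda g:(g[...,0].astype(int)-g[...,2]>50));print('spacer',onz(d,*e[0],.030),e[1],'err',Rf.T@(onz(d,*e[0],.030)[:2]-HC)*1000)
E
python3 - <<'E'
from pp import *
import pickle
a,b=pickle.load(open('f4.pkl','rb'));platepose(b);platepose(b,100)
# end stop & dowel tops px from crop: check
for px,z,n in(((130+168/5,170+248/5),.032,'stop'),((130+228/5,170+125/5),.04,'dl'),((130+430/5,170+118/5),.04,'dr')):
    p=onz(b,px[0]-.4,px[1]-.4,z);f=p[:2]-np.array([.5434,.2269]);c,s=np.cos(.0198),np.sin(.0198);print(n,p,[1000*(c*f[0]+s*f[1]),1000*(-s*f[0]+c*f[1])])
E
```

```text
plate [0.5575 0.2462 0.026 ] yaw 0.04387082455057556 [0.0388 0.0454 0.0445 0.0469] [0.0905 0.1309 0.0903 0.1314] err in fixture mm [-0.4707 -0.9627]
spacer [0.5574 0.2459 0.03  ] [20.4028 20.8963] err [-0.6106 -1.2969]
plate [0.5575 0.246  0.026 ] yaw 0.04163540059219337 [0.0382 0.0448 0.039  0.0444] [0.0896 0.1301 0.0896 0.1302] err in fixture mm [-0.5393 -1.1784]
spacer [0.5574 0.2459 0.03  ] [20.4028 20.8963] err [-0.6106 -1.2969]
stop [0.5563 0.3169 0.032 ] [np.float64(14.681158349151945), np.float64(89.68867002973337)]
dl [0.6069 0.29   0.04  ] [np.float64(64.70472353529607), np.float64(61.79432213566843)]
dr [0.6078 0.205  0.04  ] [np.float64(63.93150245479569), np.float64(-23.178689969167667)]
```

```bash
python3 -c "
from plan import *
plan([.484,.255,.08],np.pi/2+.02)"
```

```text
t 7.7 pos [0.5115 0.0389 0.153 ] toolx [ 0.0267 -0.9993  0.0274] tooly [-0.9996 -0.0264  0.01  ] toolz [-0.0093 -0.0276 -0.9996] w 0.08791370904148488 F [-0.2343  1.2286 -0.272 ] j7 -1.8999066571552832
delta tool mm [-218.6494   21.0407   67.2435]
twist 0.006418066455342153 alt -3.135174587134451
delta in turned axes -218.509863865068 22.443603320734976 67.24353669833032
```

{"name": "play_rows", "arguments": {
  "delta_pos": [
    [-40,6,5],
    [-40,6,10],
    [-40,6,15],
    [-40,4,15],
    [-30,0,15],
    [-15,0,5],
    [0,0,0]
  ],
  "twist": [0,0,0,0,0,0,0],
  "jaw": 1,
  "squeeze": 20
}}

```text
time_s: 8.57
ee_pos: [0.4818, 0.2637, 0.0837]
ee_rot: [2.257, -2.162, 0.014]
wrist_force: [0.1, -0.5, -0.3]
width: 0.0215
```

```bash
python3 -c "
from plan import *
plan([.484,.255,.022],np.pi/2+.02)"
```

```text
t 8.575 pos [0.4818 0.2637 0.0837] toolx [ 0.0431 -0.9989  0.0175] tooly [-0.9991 -0.043   0.0055] toolz [-0.0048 -0.0178 -0.9998] w 0.021450666588542052 F [ 0.054  -0.5105 -0.324 ] j7 -2.3740567352649387
delta tool mm [ 7.7462 -2.1932 61.8688]
twist 0.02301005304641235 alt -3.1185826005433808
delta in turned axes 7.6937265137278885 -2.3708462460450708 61.868783454570234
```

{"name": "play_rows", "arguments": {
  "delta_pos": [
    [7,-1,20],
    [0,0,20],
    [0,0,12],
    [0,0,4],
    [0,0,0]
  ],
  "twist": [0.02,0,0,0,0]
}}

```text
time_s: 9.2
ee_pos: [0.486, 0.2529, 0.0295]
ee_rot: [2.233, -2.191, 0.019]
wrist_force: [-0.4, 0.0, 0.1]
width: 0.0002
```

```bash
python3 -c "
from plan import *
plan([.484,.255,.022],np.pi/2+.02)"
```

```text
t 9.2 pos [0.486  0.2529 0.0295] toolx [ 0.0189 -0.9997  0.0178] tooly [-0.9998 -0.0189  0.0008] toolz [-0.0004 -0.0178 -0.9998] w 0.00019003188914125738 F [-0.4033  0.0221  0.0782] j7 -2.421300923516642
delta tool mm [-2.247   1.9191  7.4823]
twist -0.0010742528480962577 alt 3.140518400741697
delta in turned axes -2.2490758550917764 1.9166469616390638 7.48234282020599
```

{"name": "play_rows", "arguments": {
  "delta_pos": [
    [0,0,6.5],
    [0,0,0],
    [0,-5,0],
    [0,-5,0],
    [0,-4,0],
    [0,-3,0]
  ],
  "twist": [0,0,0,0,0,0]
}}

```text
time_s: 9.95
ee_pos: [0.5003, 0.2537, 0.0237]
ee_rot: [2.231, -2.186, 0.014]
wrist_force: [-13.4, -1.0, 10.4]
width: 0.0006
```

```bash
python3 -c "
from plan import *
plan([.503,.255,.022],np.pi/2+.02)"
```

```text
t 9.95 pos [0.5003 0.2537 0.0237] toolx [ 0.0203 -0.9996  0.0191] tooly [-0.9998 -0.0202  0.0064] toolz [-0.006  -0.0192 -0.9998] w 0.0006401208695931801 F [-13.4194  -0.9937  10.4238] j7 -2.404470493645315
delta tool mm [-1.2806 -2.6993  1.6831]
twist 0.00021610232300073307 alt -3.1413765512667924
delta in turned axes -1.2811740540039869 -2.6989870898139765 1.6830728677260371
```

{"name": "play_rows", "arguments": {
  "delta_pos": [
    [0,-5,0],
    [0,-5,0],
    [0,-4,0]
  ],
  "twist": [0,0,0]
}}

```text
time_s: 10.32
ee_pos: [0.5004, 0.2541, 0.0227]
ee_rot: [2.221, -2.165, -0.003]
wrist_force: [-11.3, -0.5, 9.1]
width: 0.0007
```

```bash
python3 -c "
from plan import *
plan([.503,.255,.022],np.pi/2+.02)"
```

```text
t 10.325 pos [0.5004 0.2541 0.0227] toolx [ 0.0262 -0.9993  0.0266] tooly [-0.9992 -0.0254  0.03  ] toolz [-0.0293 -0.0274 -0.9992] w 0.0007349430417219764 F [-11.2772  -0.5189   9.1196] j7 -2.3869752977798333
delta tool mm [-0.8461 -2.601   0.5834]
twist 0.005413350379050552 alt -3.1361793032107426
delta in turned axes -0.8601918554579987 -2.5963777113821718 0.5833672520495865
```

{"name": "play_rows", "arguments": {
  "delta_pos": [
    [0,12,0],
    [0,6,-30],
    [20,0,-40],
    [50,0,-30],
    [55,0,0],
    [50,0,0],
    [0,0,0]
  ],
  "twist": [0,0,0,0,0,0,0]
}}

```text
time_s: 11.2
ee_pos: [0.4897, 0.0775, 0.1313]
ee_rot: [2.225, -2.164, 0.001]
wrist_force: [0.3, -0.0, 0.5]
width: 0.0004
```

```bash
python3 -c "
from plan import *
from pp import platepose
import pickle
plan([.5580,.15,.08],np.pi/2+.02)
d=grab('top','t5.png');c=d['color'][170:290,130:290,::-1];cv2.imwrite('pics/t5c.png',cv2.resize(cv2.convertScaleAbs(c,alpha=1.5),None,fx=5,fy=5))
platepose(d)"
```

```text
t 11.2 pos [0.4897 0.0775 0.1313] toolx [ 0.0283 -0.9992  0.0268] tooly [-0.9993 -0.0276  0.0263] toolz [-0.0255 -0.0275 -0.9993] w 0.00036824001928615106 F [ 0.2794 -0.0252  0.467 ] j7 -2.0004637887341157
delta tool mm [-71.8569 -71.5925  47.4849]
twist 0.007635131434210685 alt -3.1339575221555824
delta in turned axes -72.40145771353053 -71.04177756556314 47.48493599645438
plate [0.5568 0.2698 0.026 ] yaw 0.06429948285079815 [0.1417 0.0385 0.0418 0.0353] [0.0904 0.088  0.0902 0.079 ] err in fixture mm [-0.7679 22.6093]
spacer [0.5575 0.246  0.03  ] [20.2532 20.7839] err [-0.4938 -1.2248]
```

View pics/t5c.png

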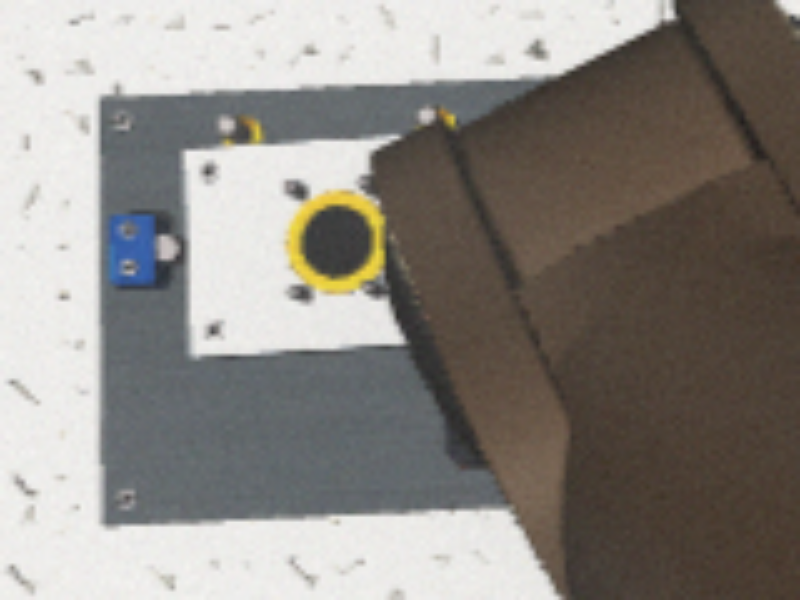

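```bash
python3 -c "
from plan import *
plan([.545,.150,.0235],np.pi/2+.02)"
```

```text
t 11.25 pos [0.4897 0.08   0.1313] toolx [ 0.031  -0.9992  0.0254] tooly [-0.9992 -0.0303  0.026 ] toolz [-0.0253 -0.0261 -0.9993] w 0.0005850408110602797 F [-0.9034 -0.3137  0.1997] j7 -2.001676191440882
delta tool mm [-70.9161 -60.2093 104.5088]
twist 0.01033520170522051 alt -3.1312574518845726
delta in turned axes -71.53462572331857 -59.47318641285867 104.5088461336102
```

{"name": "play_rows", "arguments": {
  "delta_pos": [
    [-22,-20,10],
    [-22,-20,15],
    [-15,-12,15],
    [-5,-4,10],
    [0,0,5],
    [0,0,0]
  ],
  "twist": [0.01,0,0,0,0,0]
}}

```text
time_s: 12.0
ee_pos: [0.5426, 0.1533, 0.0718]
ee_rot: [2.228, -2.168, -0.002]
wrist_force: [-0.6, -1.6, 0.3]
width: 0.0002
```

```bash
python3 -c "
from plan import *
plan([.545,.150,.0235],np.pi/2+.02)"
```

```text
t 12.0 pos [0.5426 0.1533 0.0718] toolx [ 0.0276 -0.9994  0.0222] tooly [-0.9993 -0.0271  0.0244] toolz [-0.0238 -0.0228 -0.9995] w 0.00022217142311717266 F [-0.6261 -1.5957  0.2558] j7 -2.154927204905756
delta tool mm [ 2.2943 -3.5095 48.2912]
twist 0.007067194909819996 alt -3.134525458679973
delta in turned axes 2.269454084943998 -3.525612709291973 48.29117584366743
```

{"name": "play_rows", "arguments": {
  "delta_pos": [
    [3,-4,16],
    [0,0,16],
    [0,0,8],
    [0,0,2],
    [0,0,0]
  ],
  "twist": [0.007,0,0,0,0]
}}

```text
time_s: 12.62
ee_pos: [0.5458, 0.1473, 0.0274]
ee_rot: [2.217, -2.179, -0.0]
wrist_force: [-0.2, -0.0, -0.3]
width: 0.0006
```

```bash
python3 -c "
from plan import *
plan([.545,.1675,.0235],np.pi/2+.02)"
```

```text
t 12.625 pos [0.5458 0.1473 0.0274] toolx [ 0.0177 -0.9996  0.0231] tooly [-0.9996 -0.0172  0.0238] toolz [-0.0234 -0.0235 -0.9995] w 0.0005672429198777116 F [-0.2231 -0.0104 -0.327 ] j7 -2.1824224401803702
delta tool mm [-20.3107   0.3569   3.4326]
twist -0.0028214738769127834 alt 3.1387711797128803
delta in turned axes -20.311666209433948 0.2995485314124358 3.432606183052108
```

{"name": "play_rows", "arguments": {
  "delta_pos": [
    [-6,0,3],
    [-6,0,0],
    [-4,0,0],
    [-3,0,0],
    [-3,0,0]
  ],
  "twist": [0,0,0,0,0]
}}

```text
time_s: 13.25
ee_pos: [0.5458, 0.171, 0.0247]
ee_rot: [2.218, -2.179, 0.001]
wrist_force: [-0.6, -4.9, 3.6]
width: 0.0004
```

```bash
python3 -c "
from plan import *
plan([.545,.1675,.0235],np.pi/2+.02)"
```

```text
t 13.25 pos [0.5458 0.171  0.0247] toolx [ 0.0183 -0.9996  0.0232] tooly [-0.9996 -0.0178  0.0224] toolz [-0.022  -0.0236 -0.9995] w 0.00037595869926834334 F [-0.6389 -4.9112  3.5914] j7 -2.220801073972962
delta tool mm [3.4536 0.7863 1.2916]
twist -0.0022343908252340228 alt 3.139358262764559
delta in turned axes 3.451814157992254 0.7940645478711615 1.2915584536713196
```

{"name": "play_rows", "arguments": {
  "delta_pos": [
    [-5,0,0],
    [-5,0,0]
  ],
  "twist": [0,0]
}}

```text
time_s: 13.5
ee_pos: [0.5455, 0.1727, 0.0247]
ee_rot: [2.206, -2.176, 0.011]
wrist_force: [-1.7, -15.1, 9.8]
width: 0.0005
```

```bash
python3 -c "
from plan import *
plan([.545,.1675,.0235],np.pi/2+.02)"
```

```text
t 13.5 pos [0.5455 0.1727 0.0247] toolx [ 0.0142 -0.9993  0.0352] tooly [-0.9996 -0.0133  0.0254] toolz [-0.0249 -0.0356 -0.9991] w 0.0005255681354201934 F [ -1.6859 -15.095    9.8361] j7 -2.236372075938795
delta tool mm [5.156  0.5485 1.3886]
twist -0.0067366185701835946 alt 3.1348560350196095
delta in turned axes 5.152197931014137 0.5831980791846972 1.3886345428948348
```

```bash
python3 -c "
from plan import *
plan([.648,-.0695,.12],np.pi/2+.02)"
```

```text
t 13.5 pos [0.5455 0.1727 0.0247] toolx [ 0.0142 -0.9993  0.0352] tooly [-0.9996 -0.0133  0.0254] toolz [-0.0249 -0.0356 -0.9991] w 0.0005255681354201934 F [ -1.6859 -15.095    9.8361] j7 -2.236372075938795
delta tool mm [246.8428 -96.8155 -89.1543]
twist -0.0067366185701835946 alt 3.1348560350196095
delta in turned axes 247.48938619356997 -95.15038779754335 -89.1542708676436
```

{"name": "play_rows", "arguments": {
  "delta_pos": [
    [10,0,0],
    [15,0,-35],
    [30,0,-40],
    [50,-30,-20],
    [50,-30,0],
    [45,-30,0],
    [25,-10,0],
    [0,0,0],
    [0,0,0]
  ],
  "twist": [0,0,0,0,0,0,0,0,0]
}}

```text
time_s: 14.62
ee_pos: [0.6544, -0.0527, 0.1282]
ee_rot: [2.212, -2.177, 0.011]
wrist_force: [-0.7, 0.6, 0.4]
width: 0.0002
```

```bash
python3 -c "
from plan import *
from pp import platepose
import pickle
plan([.648,-.0695,.0155],np.pi/2+.02)
a=grab('scene','s6.png');d=grab('top','t6.png');pickle.dump((a,d),open('f6.pkl','wb'))
c=d['color'][170:290,130:290,::-1];cv2.imwrite('pics/t6c.png',cv2.resize(cv2.convertScaleAbs(c,alpha=1.5),None,fx=5,fy=5))
platepose(d);platepose(d,100)"
```

```text
t 14.625 pos [ 0.6544 -0.0527  0.1282] toolx [ 0.0165 -0.9994  0.0318] tooly [-0.9996 -0.0158  0.022 ] toolz [-0.0215 -0.0322 -0.9993] w 0.00018946395500615034 F [-0.6836  0.5929  0.3942] j7 -1.7584835792509383
delta tool mm [ 13.1177   4.1828 113.3077]
twist -0.004149966655045745 alt 3.1374426869347474
delta in turned axes 13.100211119598084 4.237160330308716 113.30769912532428
plate [0.558  0.2482 0.026 ] yaw 0.031283246701400924 [0.0289 0.0343 0.0281 0.0339] [0.0909 0.1314 0.0909 0.1313] err in fixture mm [0.01   1.0083]
spacer [0.5578 0.2478 0.03  ] [20.3581 20.8577] err [-0.2116  0.6068]
plate [0.5578 0.248  0.026 ] yaw 0.030837023232493405 [0.0287 0.034  0.0273 0.0334] [0.09   0.1303 0.0901 0.1302] err in fixture mm [-0.1526  0.788 ]
spacer [0.5578 0.2478 0.03  ] [20.3581 20.8577] err [-0.2116  0.6068]
```

View pics/t6c.png

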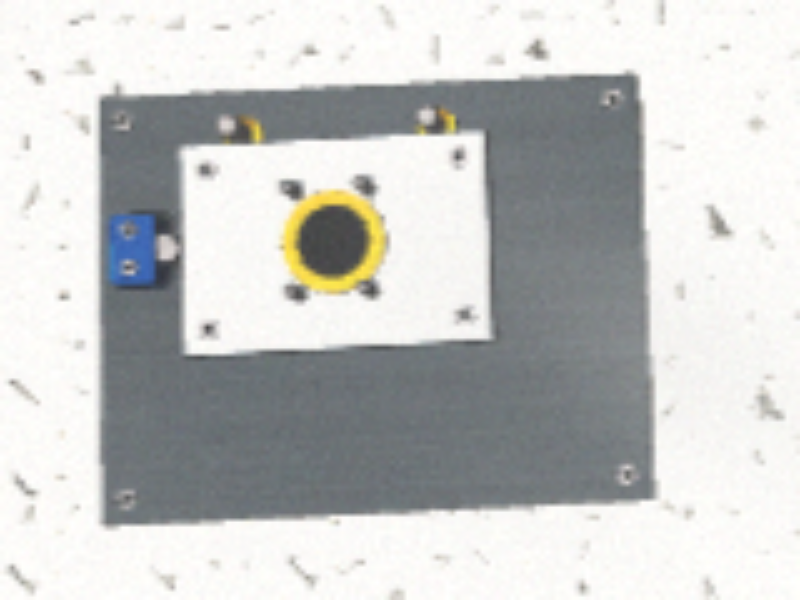

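View pics/s6.png

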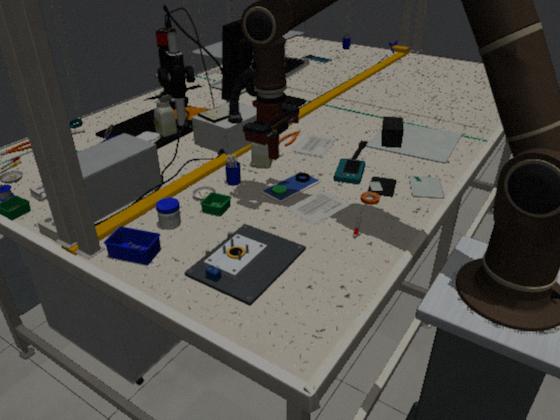

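```bash
cat > sl.py <<'E'
from meas import *
def slab(d):
    bx=(140,175,272,285);g=up(d,bx).astype(int)
    for t in(80,90,100):
        m=(g.max(2)<t).astype(np.uint8)
        m=cv2.morphologyEx(m,cv2.MORPH_OPEN,np.ones((25,25)));m=cv2.morphologyEx(m,cv2.MORPH_CLOSE,np.ones((61,61)))
        # fill holes
        c=max(cv2.findContours(m,0,1)[0],key=cv2.contourArea);m=cv2.drawContours(np.zeros_like(m),[c],-1,1,-1)
        q=quad2(m)
        if q is None: continue
        q=back(q,bx);S=np.array([onz(d,*p,.010) for p in q]);c,y,ys,s=rectpose(S)
        Rf=np.array([[np.cos(y),-np.sin(y)],[np.sin(y),np.cos(y)]])
        o=c[:2]-Rf@np.array([-.0075,.0075]);print(t,'slab c',c,'yaw',y,np.array(ys),np.array(s),'home',o+Rf@np.array([.015,.020]))
E
python3 - <<'E'
from sl import *
from pp import platepose
import pickle
a,d=pickle.load(open('f6.pkl','rb'));slab(d)
a,d0=pickle.load(open('f0.pkl','rb'));slab(d0)
E
python3 - <<'E'
import pickle,cv2
a,d=pickle.load(open('f6.pkl','rb'))
c=d['color'][185:222,160:225,::-1];cv2.imwrite('pics/t6d.png',cv2.resize(cv2.convertScaleAbs(c,alpha=1.7),None,fx=12,fy=12,interpolation=cv2.INTER_CUBIC))
c=a['color'][225:290,180:280,::-1];cv2.imwrite('pics/s6d.png',cv2.resize(cv2.convertScaleAbs(c,alpha=1.5),None,fx=8,fy=8,interpolation=cv2.INTER_CUBIC))
E
```

```text
80 slab c [0.5583 0.332  0.01  ] yaw -0.3348131046141345 [-0.6818  0.038  -0.6071 -0.0884] [0.0249 0.1086 0.0395 0.1021] home [0.5836 0.3365]
90 slab c [0.5366 0.2352 0.01  ] yaw -0.02896582374539311 [-0.0917  0.0055 -0.0567  0.027 ] [0.185  0.2198 0.1796 0.2266] home [0.5595 0.2471]
100 slab c [0.5357 0.2342 0.01  ] yaw 0.020446093202859283 [0.0171 0.0231 0.019  0.0225] [0.1835 0.233  0.1836 0.2333] home [0.558  0.2472]
80 slab c [0.5357 0.2343 0.01  ] yaw 0.020916591363313558 [0.019  0.0229 0.0189 0.0229] [0.1841 0.234  0.1841 0.234 ] home [0.558  0.2472]
90 slab c [0.5358 0.2342 0.01  ] yaw 0.019929324184838115 [0.0171 0.0229 0.0169 0.0228] [0.185  0.2351 0.185  0.235 ] home [0.558  0.2472]
100 slab c [0.5357 0.2342 0.01  ] yaw 0.019805266053768256 [0.0182 0.0224 0.0164 0.0222] [0.1858 0.2363 0.1858 0.236 ] home [0.558  0.2472]
```

View pics/t6d.png

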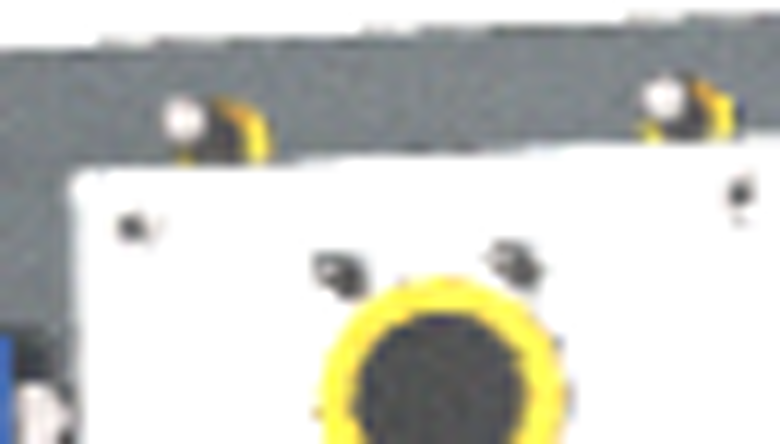

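View pics/s6d.png

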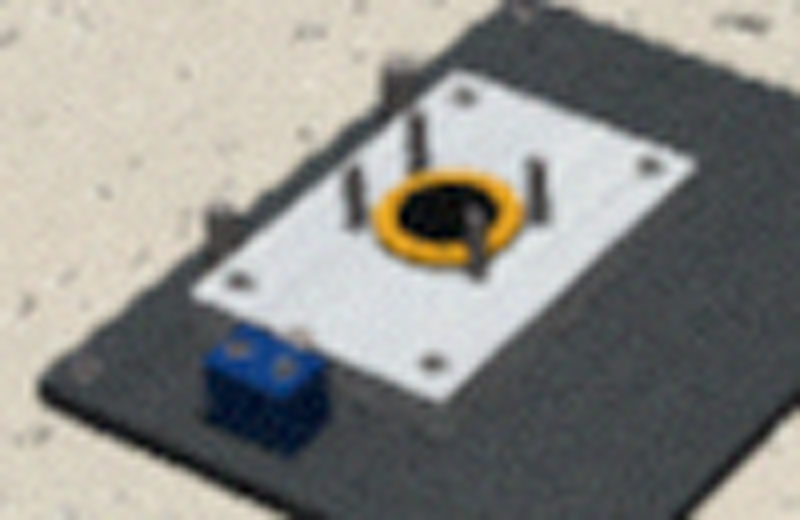

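```bash
python3 - <<'E'
from meas import *
import pickle
for f in('f0','f4','f6'):
    a,d=pickle.load(open(f+'.pkl','rb'))
    q=platequad(d,(160,188,238,246) if f!='f0' else (176,203,255,255),t=90)
    P=np.array([onz(d,*p,.026) for p in q]); i=P[:,0].argsort()[-2:]; E=P[i]; E=E[E[:,1].argsort()]
    t=(E[1]-E[0])[:2];t/=np.linalg.norm(t);n=np.array([t[1],-t[0]])
    D=[]
    for nm,bx,z in(('L',(170,190,186,203),.04),('R',(209,188,226,201),.04)):
        g=up(d,bx); m=((g.min(2)>95)).astype(np.uint8)
        N,l,st,ce=cv2.connectedComponentsWithStats(m)
        k=[j for j in range(1,N) if 40<st[j,4]<1500 and st[j,0]>0 and st[j,1]>0 and st[j,0]+st[j,2]<m.shape[1] and st[j,1]+st[j,3]<m.shape[0]]
        for j in k:
            p=onz(d,*back(ce[j],bx),z);D.append(p[:2]);print(f,nm,st[j,4]/64,p,'dist to edge mm',1000*(p[:2]-E[0][:2])@n)
    if len(D)==2: print('dowel yaw',np.arctan2(-(D[1]-D[0])[0]*-1 if False else -(D[0]-D[1])[0],(D[0]-D[1])[1]),'edge yaw',np.arctan2(-t[0],t[1]))
E
```

```text
f0 L 3.3125 [0.6072 0.2908 0.04  ] dist to edge mm 26.097129974681422
f0 R 4.296875 [0.6089 0.2066 0.04  ] dist to edge mm 29.54249996838313
dowel yaw 0.02006655780853632 edge yaw -0.02087204527200219
f4 L 9.53125 [0.6073 0.291  0.04  ] dist to edge mm 6.644125557261189
f4 R 9.078125 [0.609  0.2068 0.04  ] dist to edge mm 4.368046866388414
dowel yaw 0.01983995282299368 edge yaw 0.04685075566785694
f6 L 9.90625 [0.6073 0.291  0.04  ] dist to edge mm 5.296258293010409
f6 R 9.765625 [0.609  0.2068 0.04  ] dist to edge mm 4.136237734043088
dowel yaw 0.020111236583210186 edge yaw 0.03388617095208026
```

Dowel-line yaw is 0.020 and plate-edge yaw is 0.034, which leaves about 1.2 mm of gap at the left dowel. I'll push the -x edge near its left end.

```bash
python3 -c "
from plan import *
plan([.482,.284,.09],np.pi/2+.02)"
```

```text
t 14.725 pos [ 0.6544 -0.0526  0.1284] toolx [ 0.0173 -0.9993  0.0323] tooly [-0.9996 -0.0166  0.022 ] toolz [-0.0215 -0.0327 -0.9992] w 0.0003957149280536746 F [ 0.1099 -0.5843  0.6252] j7 -1.7582567576808024
delta tool mm [-340.5587  165.8779   31.0299]
twist -0.003370236621103473 alt 3.1382224169686896
delta in turned axes -341.11583752527645 164.72915648682522 31.029915264144428
```

{"name": "play_rows", "arguments": {
  "delta_pos": [
    [-48,24,0],
    [-48,24,0],
    [-48,24,0],
    [-48,24,5],
    [-48,24,5],
    [-48,24,10],
    [-30,12,10],
    [-10,5,0],
    [0,0,0]
  ],
  "twist": [0,0,0,0,0,0,0,0,0]
}}

```text
time_s: 15.85
ee_pos: [0.474, 0.2912, 0.0928]
ee_rot: [2.236, -2.16, 0.011]
wrist_force: [0.8, -0.9, 0.3]
width: 0.0006
```

```bash
python3 -c "
from plan import *
plan([.484,.284,.0235],np.pi/2+.02)"
```

```text
t 15.85 pos [0.474  0.2912 0.0928] toolx [ 0.0349 -0.999   0.0283] tooly [-0.9992 -0.0344  0.0187] toolz [-0.0177 -0.0289 -0.9994] w 0.0006111358426702065 F [ 0.7681 -0.8733  0.3436] j7 -2.425815328661779
delta tool mm [  5.5355 -11.0813  69.3373]
twist 0.014417956997525128 alt -3.127174696592268
delta in turned axes 5.375173031864719 -11.159939146486298 69.33726179278479
```

{"name": "play_rows", "arguments": {
  "delta_pos": [
    [5,-7,22],
    [0,0,22],
    [0,0,14],
    [0,0,5],
    [0,0,0]
  ],
  "twist": [0.015,0,0,0,0]
}}

```text
time_s: 16.48
ee_pos: [0.4852, 0.2789, 0.0307]
ee_rot: [2.213, -2.187, 0.019]
wrist_force: [-0.2, 0.2, -0.3]
width: 0.0001
```

```bash
python3 -c "
from plan import *
plan([.503,.284,.0235],np.pi/2+.02)"
```

```text
t 16.475 pos [0.4852 0.2789 0.0307] toolx [ 0.012  -0.9995  0.03  ] tooly [-0.9998 -0.0116  0.0132] toolz [-0.0129 -0.0301 -0.9995] w 0.00013762255380955654 F [-0.1819  0.2391 -0.2715] j7 -2.4664631232560876
delta tool mm [ -5.1187 -17.9486   6.7827]
twist -0.008362094345423898 alt 3.133230559244369
delta in turned axes -4.968438738513713 -17.99072567144215 6.782733149628316
```

{"name": "play_rows", "arguments": {
  "delta_pos": [
    [-4,-2,6.5],
    [0,-4,0],
    [0,-5,0],
    [0,-4,0],
    [0,-4,0],
    [0,-5,0],
    [0,-6,0]
  ],
  "twist": [-0.008,0,0,0,0,0,0]
}}

```text
time_s: 17.35
ee_pos: [0.5008, 0.2844, 0.0245]
ee_rot: [2.212, -2.155, 0.0]
wrist_force: [-19.7, -2.7, 17.9]
width: 0.0007
```

```bash
python3 -c "
from plan import *
plan([.503,.284,.0235],np.pi/2+.02)"
```

```text
t 17.35 pos [0.5008 0.2844 0.0245] toolx [ 0.0266 -0.9989  0.0374] tooly [-0.9989 -0.0252  0.0383] toolz [-0.0373 -0.0384 -0.9986] w 0.0007211030305148299 F [-19.6991  -2.6642  17.8851] j7 -2.4312052299824614
delta tool mm [ 0.3921 -2.1939  0.8852]
twist 0.005205714354980184 alt -3.136386939234813
delta in turned axes 0.38070102101827774 -2.1959130029680396 0.8851769377586892
```

{"name": "play_rows", "arguments": {
  "delta_pos": [
    [0,12,0],
    [0,10,-30],
    [15,0,-45],
    [45,-15,-25],
    [50,-25,0],
    [50,-25,0],
    [50,-25,0],
    [50,-25,0],
    [50,-25,0],
    [40,-20,0],
    [10,-10,0],
    [0,0,0]
  ],
  "twist": [0,0,0,0,0,0,0,0,0,0,0,0],
  "jaw": 0
}}

```text
time_s: 18.85
ee_pos: [0.6686, -0.0764, 0.1377]
ee_rot: [2.221, -2.154, 0.009]
wrist_force: [-0.1, 0.2, -0.2]
width: 0.0882
```

```bash
cat > dw.py <<'E'
from meas import *
def dowels(d,bxp=(160,188,238,246)):
    q=platequad(d,bxp,t=90)
    if q is None: return
    P=np.array([onz(d,*p,.026) for p in q]);print('plate',*rectpose(P)[:2]); i=P[:,0].argsort()[-2:]; E=P[i]; E=E[E[:,1].argsort()]
    t=(E[1]-E[0])[:2];t/=np.linalg.norm(t);n=np.array([t[1],-t[0]])
    for nm,bx,z in(('L',(170,190,186,203),.04),('R',(209,188,226,201),.04)):
        g=up(d,bx); m=((g.min(2)>95)).astype(np.uint8)
        N,l,st,ce=cv2.connectedComponentsWithStats(m)
        for j in [j for j in range(1,N) if 40<st[j,4]<1500 and st[j,0]>0 and st[j,1]>0 and st[j,0]+st[j,2]<m.shape[1] and st[j,1]+st[j,3]<m.shape[0]]:
            p=onz(d,*back(ce[j],bx),z);print(nm,p,'dist to edge mm',1000*(p[:2]-E[0][:2])@n)
    print('edge yaw',np.arctan2(-t[0],t[1]))
    e=ell(d,(185,204,220,234),lambda g:(g[...,0].astype(int)-g[...,2]>50));print('spacer',onz(d,*e[0],.030))
E
python3 -c "
from plan import *
from dw import dowels
import pickle
plan([.648,-.0695,.0155],np.pi/2+.02)
a=grab('scene','s7.png');d=grab('top','t7.png');pickle.dump((a,d),open('f7.pkl','wb'))
c=d['color'][170:290,130:290,::-1];cv2.imwrite('pics/t7c.png',cv2.resize(cv2.convertScaleAbs(c,alpha=1.5),None,fx=5,fy=5))
dowels(d)"
```

```text
t 18.85 pos [ 0.6686 -0.0764  0.1377] toolx [ 0.0308 -0.9988  0.0376] tooly [-0.9991 -0.0297  0.03  ] toolz [-0.0288 -0.0385 -0.9988] w 0.08820680845006204 F [-0.055   0.2076 -0.1922] j7 -1.7066365969770763
delta tool mm [-12.1054  16.7401 122.406 ]
twist 0.009741992272758626 alt -3.1318506613170345
delta in turned axes -11.941745618392629 16.85724929297227 122.40602021672467
plate [0.5583 0.2478 0.026 ] 0.019245697946042917
L [0.6073 0.291  0.04  ] dist to edge mm 5.137333888343419
R [0.609  0.2068 0.04  ] dist to edge mm 4.31695144319529
edge yaw 0.029233943020289574
spacer [0.5582 0.2477 0.03  ]
```

View pics/t7c.png

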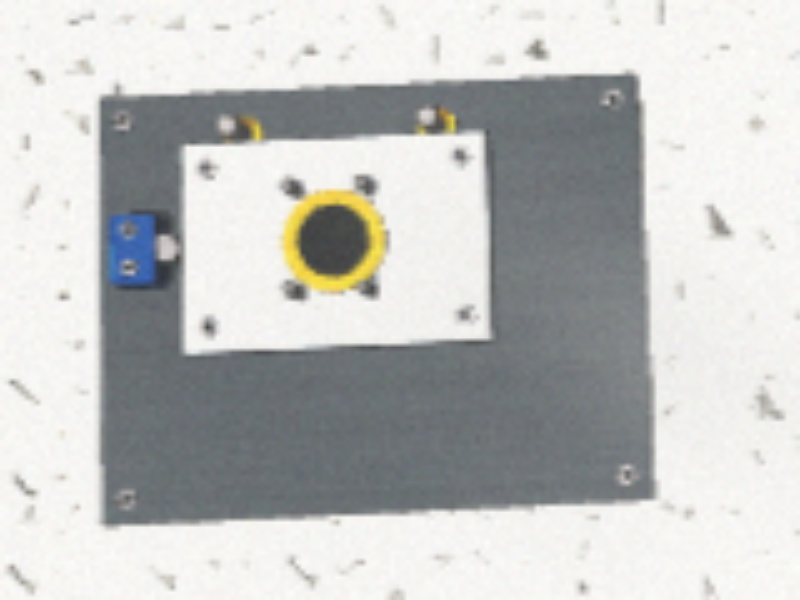

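```bash
python3 - <<'E'
from meas import *
import pickle
for f in('f6','f7'):
    a,d=pickle.load(open(f+'.pkl','rb'))
    for t in(80,90,100,110):
        q=platequad(d,(160,188,238,246),t=t)
        if q is None: continue
        P=np.array([onz(d,*p,.026) for p in q]);c,y,ys,s=rectpose(P);print(f,t,c,np.array(ys),np.array(s),P[:,:2].ravel())
    # four corner screws on plate: dark dots
E
```

```text
f6 80 [0.5639 0.2403 0.026 ] [-0.0115 -0.1077  0.1446 -0.0244] [0.1251 0.1504 0.1142 0.1674] [0.6214 0.1603 0.4963 0.1618 0.5125 0.3113 0.6254 0.3277]
f6 90 [0.558  0.2482 0.026 ] [0.0289 0.0343 0.0281 0.0339] [0.0909 0.1314 0.0909 0.1313] [0.6057 0.1839 0.5148 0.1813 0.5103 0.3126 0.6012 0.3151]
f6 100 [0.5578 0.248  0.026 ] [0.0287 0.034  0.0273 0.0334] [0.09   0.1303 0.0901 0.1302] [0.605  0.1842 0.5151 0.1816 0.5106 0.3119 0.6006 0.3143]
f6 110 [0.5578 0.2479 0.026 ] [0.0315 0.0329 0.0203 0.0341] [0.0895 0.13   0.0893 0.129 ] [0.6047 0.1846 0.5152 0.1818 0.511  0.3118 0.6003 0.3136]
f7 80 [0.5615 0.234  0.026 ] [-0.0115  0.1084 -0.1818 -0.1402] [0.0699 0.1562 0.1079 0.1379] [0.5959 0.1606 0.526  0.1614 0.5091 0.3167 0.6151 0.2972]
f7 90 [0.5583 0.2478 0.026 ] [0.012  0.0223 0.0135 0.0292] [0.0908 0.131  0.0898 0.1311] [0.6053 0.1829 0.5146 0.1818 0.5117 0.3127 0.6015 0.314 ]
f7 100 [0.5582 0.2478 0.026 ] [0.0164 0.0222 0.0136 0.0253] [0.0898 0.1303 0.0894 0.13  ] [0.6046 0.1835 0.5149 0.182  0.512  0.3122 0.6014 0.3134]
f7 110 [0.5581 0.2477 0.026 ] [0.0182 0.021  0.0085 0.0261] [0.0894 0.1298 0.0888 0.129 ] [0.6044 0.1839 0.515  0.1822 0.5122 0.312  0.601  0.3128]
```

The plate's long edges are now at 0.022/0.025 yaw and its short edges at about 0.014, matching the slab (0.023/0.018). Its centre is within 0.6 mm of home, so the plate is seated. The pushes left the tool tilted about 0.05 rad. I'll level it by pressing both open fingertips gently on the bare bench at about (0.62, 0.04).

```bash
python3 -c "
from plan import *
plan([.62,.04,.02],np.pi/2+.02)"
```

```text
t 18.95 pos [ 0.668  -0.0749  0.1378] toolx [ 0.033  -0.9988  0.0374] tooly [-0.999  -0.0319  0.0305] toolz [-0.0293 -0.0383 -0.9988] w 0.08767771819001047 F [0.0408 0.64   0.2072] j7 -1.7067625176918648
delta tool mm [-120.7254   40.6486  114.7129]
twist 0.011910283685963474 alt -3.1296823699038296
delta in turned axes -120.2326677791494 42.08354545827328 114.71291916367751
```

{"name": "play_rows", "arguments": {
  "delta_pos": [
    [-40,15,15],
    [-40,15,20],
    [-28,8,25],
    [-8,3,20],
    [0,0,12],
    [0,0,0]
  ],
  "twist": [0.01,0,0,0,0,0]
}}

```text
time_s: 19.7
ee_pos: [0.6161, 0.0515, 0.0427]
ee_rot: [2.23, -2.15, 0.007]
wrist_force: [-0.5, -0.6, 0.0]
width: 0.0876
```

```bash
python3 -c "
from plan import *
plan([.62,.04,.01],np.pi/2+.02)"
```

```text
t 19.7 pos [0.6161 0.0515 0.0427] toolx [ 0.0371 -0.9987  0.0337] tooly [-0.999  -0.0361  0.0281] toolz [-0.0268 -0.0347 -0.999 ] w 0.08755228043715513 F [-0.5455 -0.561   0.0057] j7 -1.9590156860319397
delta tool mm [10.4797 -4.3715 32.96  ]
twist 0.016157327095619234 alt -3.125435326494174
delta in turned axes 10.407738846880859 -4.540274684925468 32.959988469643335
```

{"name": "play_rows", "arguments": {
  "delta_pos": [
    [10,-4,10],
    [0,0,10],
    [0,0,8],
    [0,0,5],
    [0,0,4],
    [0,0,4]
  ],
  "twist": [0.016,0,0,0,0,0]
}}

```text
time_s: 20.45
ee_pos: [0.6219, 0.0377, 0.0097]
ee_rot: [2.21, -2.173, 0.015]
wrist_force: [-16.1, -4.2, 41.5]
width: 0.088
```

```bash
python3 -c "
from plan import *
plan([.62,.04,.01],np.pi/2+.02)"
```

```text
t 20.45 pos [0.6219 0.0377 0.0097] toolx [ 0.017  -0.9992  0.0364] tooly [-0.9996 -0.0162  0.023 ] toolz [-0.0224 -0.0368 -0.9991] w 0.08800521618470945 F [-16.1005  -4.2367  41.4729] j7 -1.9733361499621715
delta tool mm [-2.3518  1.9137 -0.334 ]
twist -0.0038096447637245845 alt 3.1377830088260685
delta in turned axes -2.3591117447755856 1.9047241892244955 -0.33403113079328106
```

{"name": "play_rows", "arguments": {
  "delta_pos": [
    [0,0,1.5],
    [0,0,1.5],
    [0,0,1.5]
  ],
  "twist": [0,0,0]
}}

```text
time_s: 20.82
ee_pos: [0.6219, 0.0376, 0.0101]
ee_rot: [2.211, -2.173, 0.018]
wrist_force: [-5.2, -1.2, 14.4]
width: 0.0879
```

```bash
python3 -c "
from plan import *
plan([.62,.04,.01],np.pi/2+.02);print(ctrl.get_state()['moment'])"
```

```text
t 20.825 pos [0.6219 0.0376 0.0101] toolx [ 0.0176 -0.9991  0.0376] tooly [-0.9996 -0.0168  0.0213] toolz [-0.0207 -0.0379 -0.9991] w 0.08785280308822081 F [-5.1986 -1.1729 14.3988] j7 -1.9744550283940785
delta tool mm [-2.4373  1.8413  0.0334]
twist -0.0031725397363526753 alt 3.1384201138534404
delta in turned axes -2.443125608415611 1.8335828217426555 0.03336440662428103
[0.2682 1.2324 0.222 ]
```

{"name": "play_rows", "arguments": {
  "delta_pos": [
    [0,0,-8],
    [16,-16,-4],
    [16,-16,0],
    [0,0,0],
    [0,0,0]
  ],
  "twist": [0,0,0,0,0],
  "jaw": 1
}}

```text
time_s: 21.45
ee_pos: [0.6553, 0.0078, 0.0239]
ee_rot: [2.214, -2.172, 0.018]
wrist_force: [0.2, 0.8, 0.4]
width: 0.0416
```

```bash
python3 -c "
from plan import *
plan([.655,-.008,.0105],np.pi/2+.02)"
```

```text
t 21.45 pos [0.6553 0.0078 0.0239] toolx [ 0.0193 -0.9992  0.0363] tooly [-0.9996 -0.0185  0.0204] toolz [-0.0197 -0.0366 -0.9991] w 0.04159011805333012 F [0.1808 0.7916 0.4063] j7 -1.901810749443949
delta tool mm [15.3245  0.2739 13.9603]
twist -0.0014691970586238057 alt 3.1401234565311693
delta in turned axes 15.324031703927401 0.2964494196240266 13.960316232054058
```

{"name": "play_rows", "arguments": {
  "delta_pos": [
    [6,0,6],
    [0,0,5],
    [0,0,1.5],
    [0,0,0]
  ],
  "twist": [0,0,0,0]
}}

```text
time_s: 21.95
ee_pos: [0.6534, 0.0028, 0.0102]
ee_rot: [2.215, -2.169, 0.015]
wrist_force: [-0.1, -0.4, 0.4]
width: 0.0022
```

```bash
python3 -c "
from plan import *
plan([.655,-.022,.0105],np.pi/2+.02)
d=grab('scene','s8.png');c=d['color'][150:230,240:340,::-1];cv2.imwrite('pics/s8c.png',cv2.resize(cv2.convertScaleAbs(c,alpha=1.5),None,fx=8,fy=7))"
```

```text
t 21.95 pos [0.6534 0.0028 0.0102] toolx [ 0.0214 -0.9991  0.0357] tooly [-0.9995 -0.0207  0.0223] toolz [-0.0215 -0.0361 -0.9991] w 0.0022366110057559577 F [-0.1092 -0.3807  0.3776] j7 -1.8985969341384035
delta tool mm [24.8075 -1.0596  0.5752]
twist 0.000660961447826125 alt -3.140931692141967
delta in turned axes 24.806757345944984 -1.0759722888445418 0.5752349525817325
```

View pics/s8c.png

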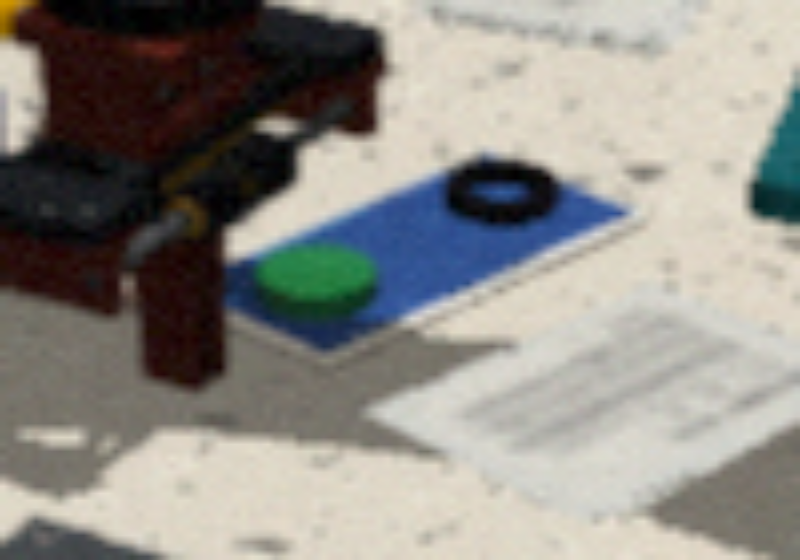

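The closed fingers are just outside the pad's near end, and the lens and ring haven't been touched.

{"name": "play_rows", "arguments": {
  "delta_pos": [
    [8,0,0.3],
    [7,0,0.3],
    [5,0,0.2],
    [5,0,0.2]
  ],
  "twist": [0,0,0,0]
}}

```text
time_s: 22.5
ee_pos: [0.6543, -0.0239, 0.0106]
ee_rot: [2.216, -2.169, 0.016]
wrist_force: [0.2, -0.1, 0.8]
width: 0.0006
```

```bash
python3 -c "
from plan import *
plan([.655,-.022,.0105],np.pi/2+.02)"
```

```text
t 22.5 pos [ 0.6543 -0.0239  0.0106] toolx [ 0.0215 -0.9991  0.0359] tooly [-0.9996 -0.0208  0.0215] toolz [-0.0207 -0.0363 -0.9991] w 0.0005980729655651004 F [ 0.2461 -0.0903  0.7507] j7 -1.8588261314674963
delta tool mm [-1.9326 -0.7199  0.0174]
twist 0.0007922534961983807 alt -3.1408004000935947
delta in turned axes -1.9331420520718106 -0.7183887435986253 0.017405790330333685
```

{"name": "play_rows", "arguments": {
  "delta_pos": [
    [3,0,0.1],
    [3,0,0.1]
  ],
  "twist": [0,0]
}}

```text
time_s: 22.75
ee_pos: [0.6543, -0.027, 0.0105]
ee_rot: [2.219, -2.171, 0.012]
wrist_force: [-1.4, 8.4, -0.3]
width: 0.0004
```

```bash
python3 -c "
from plan import *
plan([.655,-.022,.0105],np.pi/2+.02)"
```

```text
t 22.75 pos [ 0.6543 -0.027   0.0105] toolx [ 0.0222 -0.9993  0.0313] tooly [-0.9995 -0.0216  0.0214] toolz [-0.0207 -0.0317 -0.9993] w 0.00036079978623195197 F [-1.4015  8.3783 -0.2689] j7 -1.849196498490254
delta tool mm [-4.9476 -0.7993 -0.1582]
twist 0.0015927623514042644 alt -3.139999891238389
delta in turned axes -4.94885160031565 -0.791463856070798 -0.15821471446969115
```

{"name": "play_rows", "arguments": {
  "delta_pos": [
    [5,2,0],
    [5,2,0],
    [5,2,0]
  ],
  "twist": [0,0,0]
}}

```text
time_s: 23.12
ee_pos: [0.6515, -0.032, 0.0133]
ee_rot: [2.235, -2.172, 0.007]
wrist_force: [-1.0, 1.2, 1.3]
width: 0.0007
```

```bash
python3 -c "
from plan import *
plan([.655,-.022,.0105],np.pi/2+.02)"
```

```text
t 23.125 pos [ 0.6515 -0.032   0.0133] toolx [ 0.0289 -0.9994  0.0206] tooly [-0.9995 -0.0287  0.0146] toolz [-0.014  -0.021  -0.9997] w 0.0007197899334073923 F [-1.012   1.2046  1.2722] j7 -1.8278371051297386
delta tool mm [-9.9832 -3.8     2.5887]
twist 0.008658738392170573 alt -3.1329339151976225
delta in turned axes -10.015712857802132 -3.7133759840158476 2.5886778959310117
```

The tilt is down to 0.025 rad, which is enough. I'm lifting clear before I reach the lens.

{"name": "play_rows", "arguments": {
  "delta_pos": [
    [-6,0,-12],
    [0,0,-25],
    [10,0,-25],
    [10,0,-10],
    [0,0,0],
    [0,0,0]
  ],
  "twist": [0,0,0,0,0,0],
  "jaw": 0
}}

```text
time_s: 23.88
ee_pos: [0.6521, -0.0447, 0.0884]
ee_rot: [2.234, -2.17, 0.007]
wrist_force: [-0.9, 0.9, -0.7]
width: 0.057
```

```bash
python3 - <<'E'
from plan import *
from meas import *
plan([.648,-.0695,.016],np.pi/2+.02)
a=grab('scene','s9.png');c=a['color'][150:230,240:340,::-1];cv2.imwrite('pics/s9c.png',cv2.resize(cv2.convertScaleAbs(c,alpha=1.5),None,fx=8,fy=7))
bx=(266,178,292,200)
g=up(a,bx).astype(int)
m=((g[...,1]-g[...,2]>12)&(g[...,1]>45)).astype(np.uint8)
n,l,st,ce=cv2.connectedComponentsWithStats(m);k=1+st[1:,4].argmax();mm=(l==k).astype(np.uint8)
c=max(cv2.findContours(mm,0,1)[0],key=cv2.contourArea);e=cv2.fitEllipse(cv2.convexHull(c));p=back(e[0],bx)
print(st[k]/8,p,onz(a,*p,.018))
E
```

```text
t 23.875 pos [ 0.6521 -0.0447  0.0884] toolx [ 0.0291 -0.9993  0.022 ] tooly [-0.9995 -0.0287  0.0165] toolz [-0.0158 -0.0225 -0.9996] w 0.056999817613123296 F [-0.901   0.9134 -0.7161] j7 -1.7745175289754864
delta tool mm [23.1163  3.6446 73.0269]
twist 0.008742244426474421 alt -3.1328504091633187
delta in turned axes 23.147289326684348 3.4423835056307355 73.02692199036683
[  6.125   6.875  14.75    8.375 748.875] [279.0287 188.5891] [ 0.6485 -0.0688  0.018 ]
```

View pics/s9c.png

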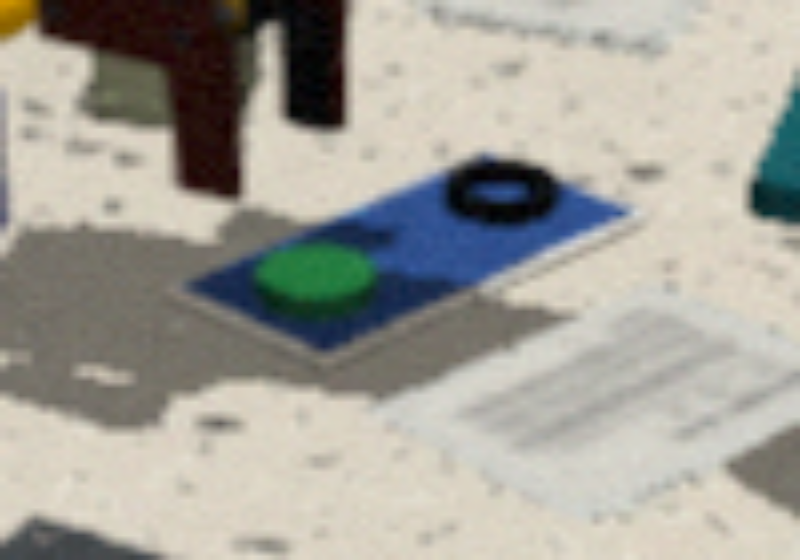

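{"name": "play_rows", "arguments": {
  "delta_pos": [
    [22,3.5,8],
    [0,0,15],
    [0,0,15],
    [0,0,8],
    [0,0,0],
    [0,0,0]
  ],
  "twist": [0.009,0,0,0,0,0]
}}

```text
time_s: 24.68
ee_pos: [0.6461, -0.0689, 0.0362]
ee_rot: [2.222, -2.178, -0.0]
wrist_force: [-0.2, -0.6, -0.5]
width: 0.0876
```

```bash
python3 - <<'E'
from plan import *
plan([.648,-.0695,.017],np.pi/2+.02)
E
```

```text
t 24.675 pos [ 0.6461 -0.0689  0.0362] toolx [ 0.0203 -0.9996  0.0214] tooly [-0.9996 -0.0198  0.0218] toolz [-0.0214 -0.0218 -0.9995] w 0.0875824460690437 F [-0.2162 -0.6325 -0.5307] j7 -1.767549076820814
delta tool mm [ 0.265  -2.259  19.1338]
twist -0.0002086602724178377 alt 3.1413839933173753
delta in turned axes 0.2655015208041724 -2.258982652038158 19.133791484976648
```

{"name": "play_rows", "arguments": {
  "delta_pos": [
    [0,-2.5,8],
    [0,0,8],
    [0,0,2],
    [0,0,0]
  ],
  "twist": [0,0,0,0]
}}

```text
time_s: 25.18
ee_pos: [0.6491, -0.0687, 0.0177]
ee_rot: [2.223, -2.178, 0.002]
wrist_force: [-0.0, 0.7, -0.8]
width: 0.0878
```

```bash
python3 - <<'E'
from plan import *
plan([.648,-.0695,.017],np.pi/2+.02)
a=grab('scene','s10.png');c=a['color'][150:230,240:340,::-1];cv2.imwrite('pics/s10c.png',cv2.resize(cv2.convertScaleAbs(c,alpha=1.5),None,fx=8,fy=7))
a=grab('top','t10.png');c=a['color'][145:210,320:420,::-1];cv2.imwrite('pics/t10c.png',cv2.resize(cv2.convertScaleAbs(c,alpha=1.5),None,fx=8,fy=7))
E
```

```text
t 25.175 pos [ 0.6491 -0.0687  0.0177] toolx [ 0.0208 -0.9996  0.0214] tooly [-0.9996 -0.0204  0.0202] toolz [-0.0198 -0.0218 -0.9996] w 0.0878253120756314 F [-0.0391  0.6814 -0.7777] j7 -1.775174026634848
delta tool mm [0.7258 1.1443 0.756 ]
twist 0.0004017296621245947 alt -3.1411909239276685
delta in turned axes 0.7262423028066493 1.1440147888516554 0.7560470460254388
```

View pics/s10c.png

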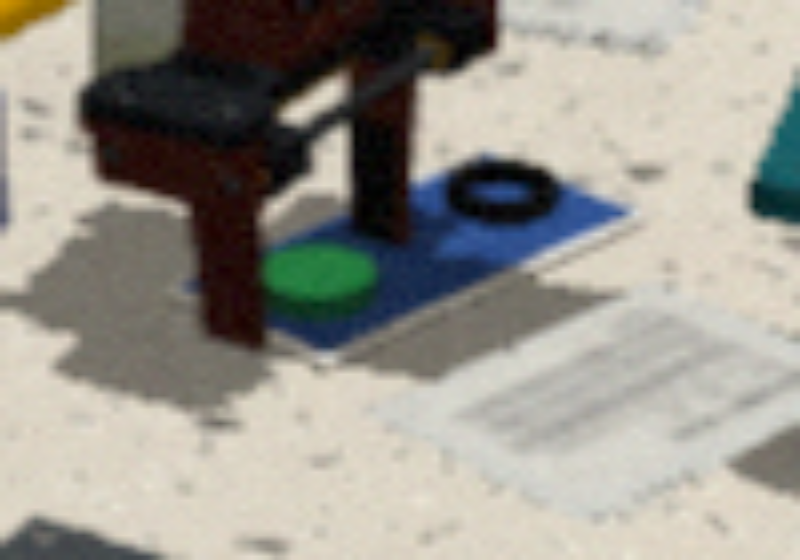

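View pics/t10c.png

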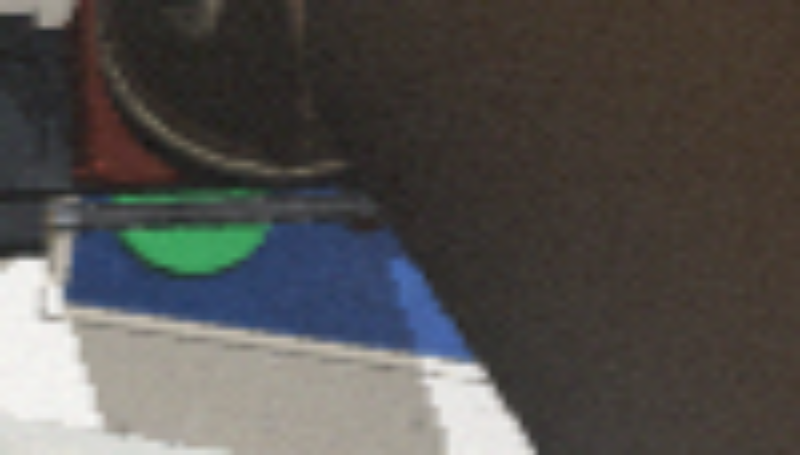

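```bash
python3 - <<'E'
from plan import *
import cv2
s=ctrl.get_state();Rm=R.from_rotvec(s['ee_rot']).as_matrix();p=s['ee_pos']
d=ctrl.grab_frame('scene')
im=cv2.imread('pics/s10.png')
for o in [(-.044,.010),(-.044,-.010),(-.0575,.010),(-.0575,-.010)]:
    print(o,(proj(d,p+Rm@np.array([o[0],o[1],.008]))-[240,150])*[8,7])
E
```

```text
(-0.044, 0.01) [267.7027 341.3224]
(-0.044, -0.01) [220.4955 328.4064]
(-0.0575, 0.01) [246.5979 356.7479]
(-0.0575, -0.01) [199.2202 343.6371]
```

{"name": "play_rows", "arguments": {
  "delta_pos": [
    [0.7,1,0.5],
    [0,0,0],
    [0,0,0],
    [0,0,0],
    [0,0,0],
    [0,0,0]
  ],
  "twist": [0,0,0,0,0,0],
  "jaw": 1,
  "squeeze": 15
}}

```text
time_s: 26.08
ee_pos: [0.6486, -0.0698, 0.0182]
ee_rot: [2.223, -2.179, 0.003]
wrist_force: [-0.7, -0.3, -0.9]
width: 0.0433
```

{"name": "play_rows", "arguments": {
  "delta_pos": [
    [0,0,-3],
    [0,0,-10],
    [0,0,-30],
    [0,0,-40],
    [0,0,0]
  ],
  "twist": [0,0,0,0,0]
}}

```text
time_s: 26.7
ee_pos: [0.6503, -0.0676, 0.1052]
ee_rot: [2.224, -2.179, 0.003]
wrist_force: [-0.5, -0.7, -0.3]
width: 0.043
```

```bash
python3 - <<'E'
from plan import *
plan([.5582,.2477,.10],np.pi/2+.02)
a=grab('scene','s11.png');c=a['color'][120:200,230:330,::-1];cv2.imwrite('pics/s11c.png',cv2.resize(cv2.convertScaleAbs(c,alpha=1.5),None,fx=8,fy=7))
E
```

```text
t 26.7 pos [ 0.6503 -0.0676  0.1052] toolx [ 0.0208 -0.9996  0.0212] tooly [-0.9996 -0.0204  0.0188] toolz [-0.0183 -0.0216 -0.9996] w 0.04304798564010501 F [-0.4938 -0.7261 -0.3332] j7 -1.7382166425215577
delta tool mm [-317.1411   85.4884    0.0937]
twist 0.0004135336420221236 alt -3.141179119947771
delta in turned axes -317.10568753423877 85.61950609215576 0.09370921888740351
```

View pics/s11c.png

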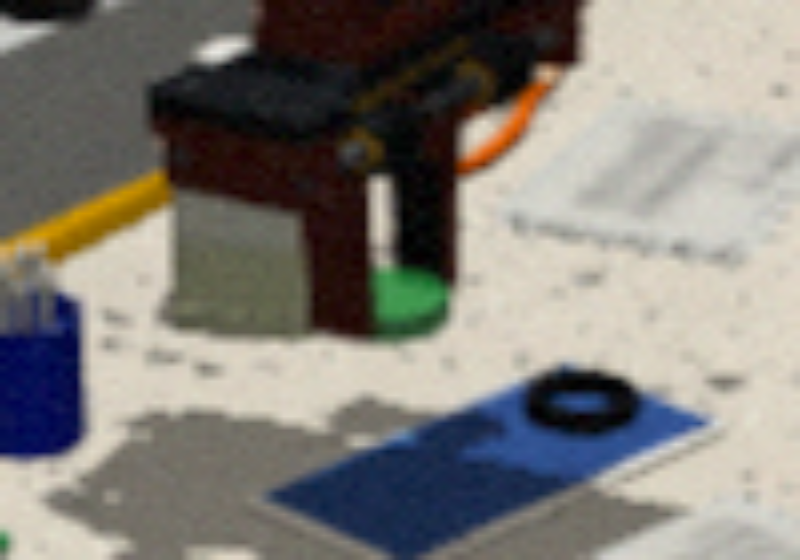

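The lens is held level at 43 mm, clear of the pad. I'm carrying it over the nest.

{"name": "play_rows", "arguments": {
  "delta_pos": [
    [-20,6,0],
    [-40,11,0],
    [-45,12,0],
    [-45,12,0],
    [-45,12,0],
    [-45,12,0],
    [-35,10,0],
    [-20,5,0],
    [-8,2,0],
    [0,0,0],
    [0,0,0]
  ],
  "twist": [0,0,0,0,0,0,0,0,0,0,0]
}}

```text
time_s: 28.12
ee_pos: [0.5456, 0.2484, 0.0889]
ee_rot: [2.217, -2.163, -0.018]
wrist_force: [0.8, -0.3, -0.7]
width: 0.0433
```

```bash
python3 - <<'E'
from plan import *
plan([.5582,.2477,.075],np.pi/2+.02)
E
```

```text
t 28.125 pos [0.5456 0.2484 0.0889] toolx [ 0.025  -0.9994  0.0225] tooly [-0.9989 -0.0241  0.0395] toolz [-0.0389 -0.0235 -0.999 ] w 0.043321296025418156 F [ 0.8282 -0.2861 -0.7349] j7 -2.2817168671293953
delta tool mm [  0.7431 -13.1599  13.4426]
twist 0.004139143658317135 alt -3.137453509931476
delta in turned axes 0.6885795592272232 -13.162884108362954 13.442630579334402
```

{"name": "play_rows", "arguments": {
  "delta_pos": [
    [0.5,-7,5],
    [0,-6,5],
    [0,0,2],
    [0,0,0],
    [0,0,0]
  ],
  "twist": [0.004,0,0,0,0]
}}

```text
time_s: 28.75
ee_pos: [0.5607, 0.2442, 0.0751]
ee_rot: [2.206, -2.173, -0.016]
wrist_force: [0.3, 1.0, -1.0]
width: 0.0435
```

```bash
python3 - <<'E'
from plan import *
import pickle
plan([.5582,.2477,.07],np.pi/2+.02)
a=grab('scene','s12.png');c=a['color'][215:290,190:290,::-1];cv2.imwrite('pics/s12c.png',cv2.resize(cv2.convertScaleAbs(c,alpha=1.7),None,fx=8,fy=8,interpolation=cv2.INTER_CUBIC))
d=grab('top','t12.png');c=d['color'][180:255,150:250,::-1];cv2.imwrite('pics/t12c.png',cv2.resize(cv2.convertScaleAbs(c,alpha=1.7),None,fx=8,fy=8))
pickle.dump((a,d),open('f12.pkl','wb'))
E
```

```text
t 28.75 pos [0.5607 0.2442 0.0751] toolx [ 0.0152 -0.9996  0.0241] tooly [-0.9991 -0.0143  0.0394] toolz [-0.039  -0.0247 -0.9989] w 0.04352162242224128 F [ 0.2716  1.0186 -0.9803] j7 -2.2785543772171075
delta tool mm [-3.682   2.214   5.1056]
twist -0.005694482184569694 alt 3.1358981714052234
delta in turned axes -3.694580050608763 2.193012395984011 5.105639216887218
```

View pics/s12c.png

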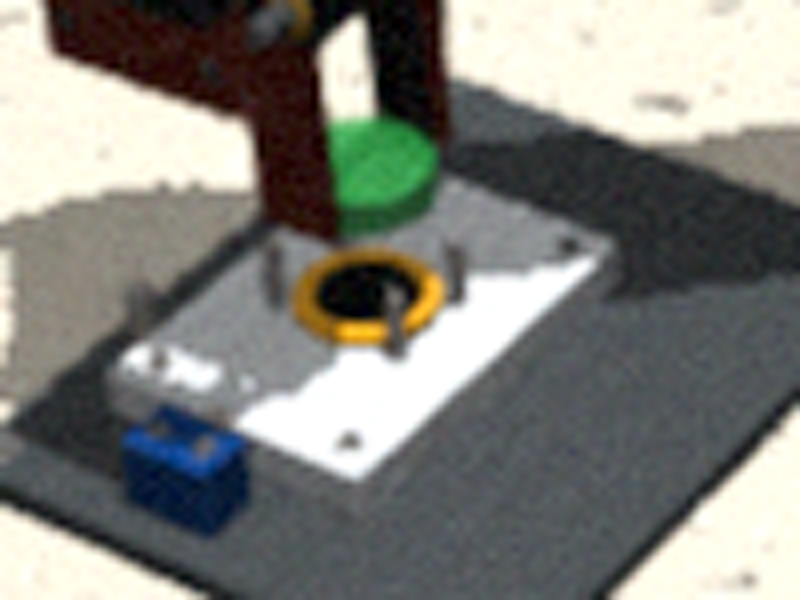

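View pics/t12c.png

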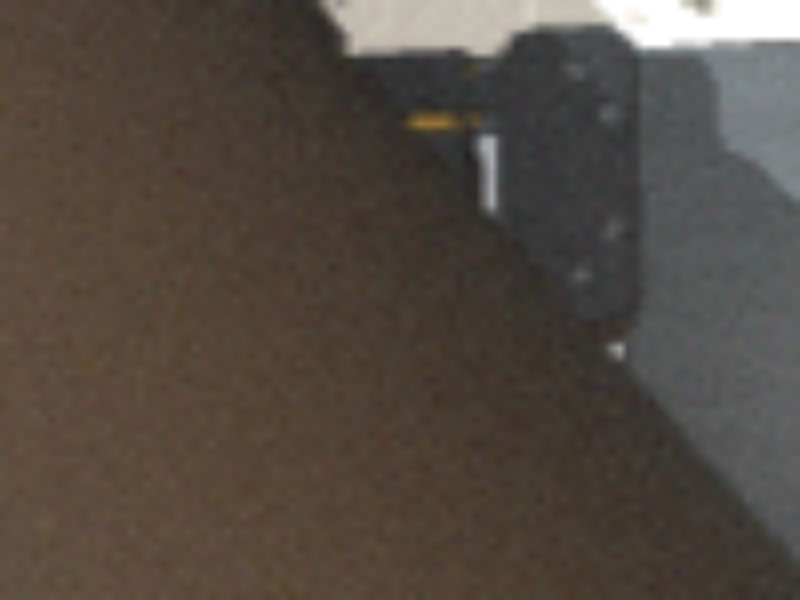

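```bash
cat > lensat.py <<'E'
from meas import *
def ext(d,c,r,z0,z1):
    th=np.linspace(0,2*np.pi,721);P=[]
    for z in(z0,z1): P+= [proj(d,[c[0]+r*np.cos(t),c[1]+r*np.sin(t),z]) for t in th]
    P=np.array(P);return np.array([P[:,0].max(),P[:,1].max()])
def solve(d,uv,c0,r,z0,z1):
    c=np.array(c0,float)
    for _ in range(4):
        e=ext(d,c,r,z0,z1);J=np.stack([(ext(d,c+dv,r,z0,z1)-e)/1e-3 for dv in(np.array([1e-3,0]),np.array([0,1e-3]))],1)
        c=c+np.linalg.solve(J,uv-e)
    return c
def comp(d,bx,f,seed=None):
    m=f(up(d,bx).astype(int)).astype(np.uint8);m=cv2.morphologyEx(m,cv2.MORPH_OPEN,np.ones((5,5)))
    n,l,st,ce=cv2.connectedComponentsWithStats(m);k=1+st[1:,4].argmax();ys,xs=np.nonzero(l==k)
    return np.array([back((xs.max()+.5,0),bx)[0],back((0,ys.max()+.5),bx)[1]]),(l==k)
E
cat > la.py <<'E'
from lensat import *
from h import ctrl
import pickle,sys
a,_=pickle.load(open(sys.argv[1],'rb'));zc=float(sys.argv[2])
bx=(205,225,262,262) if len(sys.argv)<4 else eval(sys.argv[3])
uv,m=comp(a,bx,lambda g:(g[...,1]-g[...,0]>12)&(g[...,1]-g[...,2]>8))
print('lens ext px',uv);cv2.imwrite('pics/lm2.png',m.astype(np.uint8)*255)
s=ctrl.get_state();print('tcp',s['ee_pos'])
print('lens xy by scene',solve(a,uv,s['ee_pos'][:2],.022,zc,zc+.012))
uv2,_=comp(a,(215,235,260,270),lambda g:(g[...,0]-g[...,2]>40))
print('spacer ext',uv2,'xy by scene',solve(a,uv2,[.558,.2475],.022,.026,.030))
E
python3 la.py f12.pkl 0.0629; python3 - <<'E'
import cv2
m=cv2.imread('pics/lm2.png');print(m.shape)
E
```

```text
lens ext px [244.5  244.25]
tcp [0.5606 0.2443 0.0752]
lens xy by scene [0.5624 0.2424]
spacer ext [245.125 257.625] xy by scene [0.5612 0.2439]
(296, 456, 3)
```

View pics/lm2.png

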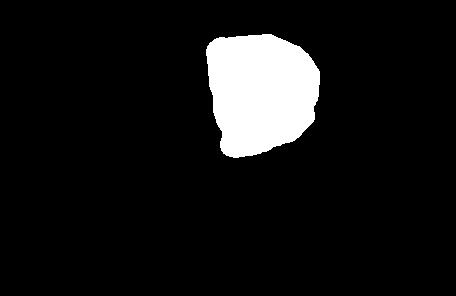

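{"name": "play_rows", "arguments": {
  "delta_pos": [
    [-2,1.5,3],
    [0,0,3],
    [0,0,2],
    [0,0,0],
    [0,0,0]
  ],
  "twist": [-0.005,0,0,0,0]
}}

```text
time_s: 29.48
ee_pos: [0.5584, 0.2466, 0.0669]
ee_rot: [2.213, -2.167, -0.016]
wrist_force: [-0.6, -0.0, 0.7]
width: 0.0434
```

```bash
python3 - <<'E'
from plan import *
import pickle
plan([.5582,.2470,.0665],np.pi/2+.02)
a=grab('scene','s13.png');c=a['color'][225:275,205:265,::-1];cv2.imwrite('pics/s13c.png',cv2.resize(cv2.convertScaleAbs(c,alpha=1.7),None,fx=13,fy=12,interpolation=cv2.INTER_CUBIC))
pickle.dump((a,0),open('f13.pkl','wb'))
p=ctrl.get_state()['ee_pos'];print(p)
E
python3 la.py f13.pkl 0.0543
```

```text
t 29.475 pos [0.5584 0.2466 0.0669] toolx [ 0.0216 -0.9995  0.0237] tooly [-0.999  -0.0207  0.0392] toolz [-0.0387 -0.0246 -0.9989] w 0.043403498643540754 F [-0.5713 -0.0363  0.7014] j7 -2.282670295323143
delta tool mm [-0.4314  0.1556  0.3752]
twist 0.0006804433101987861 alt -3.1409122102795943
delta in turned axes -0.4313295891342606 0.15593239939854378 0.37515378057313
[0.5584 0.2466 0.0669]
lens ext px [244.75  248.125]
tcp [0.5584 0.2466 0.0669]
lens xy by scene [0.5603 0.2447]
spacer ext [237.875 257.75 ] xy by scene [0.5751 0.2537]
```

View pics/s13c.png

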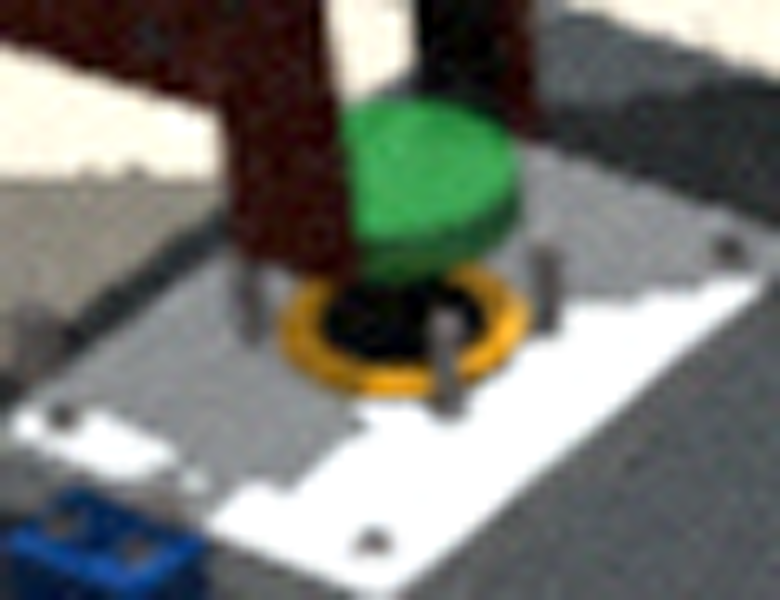

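By the scene view, the lens is within about 1 mm of the spacer axis. I'm lowering it straight down in small steps and watching the force.

{"name": "play_rows", "arguments": {
  "delta_pos": [
    [-0.3,-0.2,5],
    [-0.15,-0.2,5],
    [-0.1,-0.2,4],
    [0,0,0]
  ],
  "twist": [0,0,0,0]
}}

```text
time_s: 30.02
ee_pos: [0.5584, 0.2467, 0.0517]
ee_rot: [2.213, -2.167, -0.016]
wrist_force: [0.2, -0.9, -1.3]
width: 0.0431
```

```bash
python3 - <<'E'
from plan import *
import pickle
plan([.5582,.2470,.0425],np.pi/2+.02)
a=grab('scene','s14.png');c=a['color'][225:275,205:265,::-1];cv2.imwrite('pics/s14c.png',cv2.resize(cv2.convertScaleAbs(c,alpha=1.7),None,fx=13,fy=12,interpolation=cv2.INTER_CUBIC))
E
```

```text
t 30.025 pos [0.5584 0.2467 0.0517] toolx [ 0.0215 -0.9995  0.0238] tooly [-0.999  -0.0205  0.0394] toolz [-0.0389 -0.0246 -0.9989] w 0.04313915488793048 F [ 0.2475 -0.8899 -1.2991] j7 -2.290592036613192
delta tool mm [-0.5147 -0.2089  9.1474]
twist 0.0005519707813732566 alt -3.14104068280842
delta in turned axes -0.5147932006288184 -0.20857506661717287 9.147372223250528
```

View pics/s14c.png

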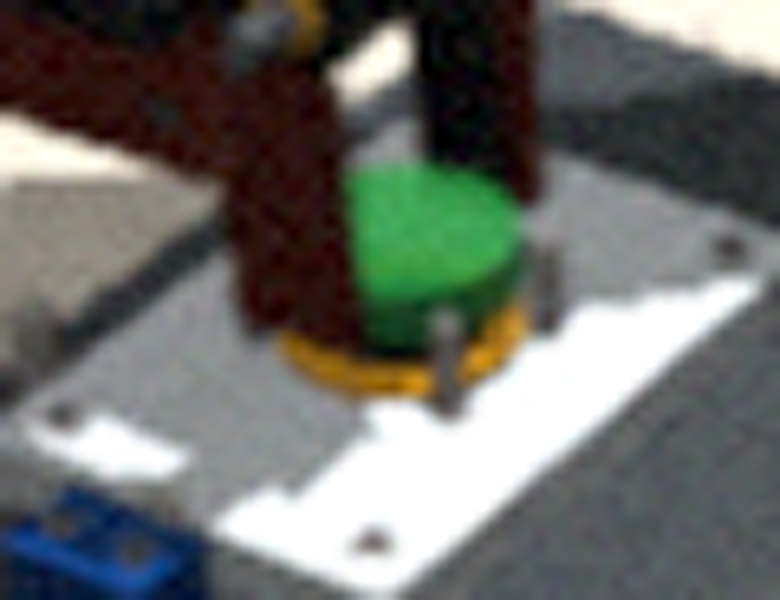

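The lens is entering between the pins with no contact force. I'm continuing down.

{"name": "play_rows", "arguments": {
  "delta_pos": [
    [-0.2,-0.2,4],
    [-0.1,-0.2,3],
    [-0.1,-0.1,1.2],
    [0,0,0]
  ],
  "twist": [0,0,0,0]
}}

```text
time_s: 30.58
ee_pos: [0.5588, 0.2471, 0.0432]
ee_rot: [2.213, -2.167, -0.016]
wrist_force: [-0.2, 0.2, -1.2]
width: 0.0434
```

```bash
python3 - <<'E'
from plan import *
plan([.5582,.2470,.0422],np.pi/2+.02)
a=grab('scene','s15.png');c=a['color'][225:275,205:265,::-1];cv2.imwrite('pics/s15c.png',cv2.resize(cv2.convertScaleAbs(c,alpha=1.7),None,fx=13,fy=12,interpolation=cv2.INTER_CUBIC))
E
```

```text
t 30.575 pos [0.5588 0.2471 0.0432] toolx [ 0.0215 -0.9995  0.0236] tooly [-0.999  -0.0206  0.0389] toolz [-0.0384 -0.0244 -0.999 ] w 0.04342485654709921 F [-0.1858  0.2322 -1.194 ] j7 -2.295148298657926
delta tool mm [0.016  0.5148 1.0301]
twist 0.0005697059559031104 alt -3.14102294763389
delta in turned axes 0.016329135887768756 0.5148358619975613 1.030134783780394
```

View pics/s15c.png

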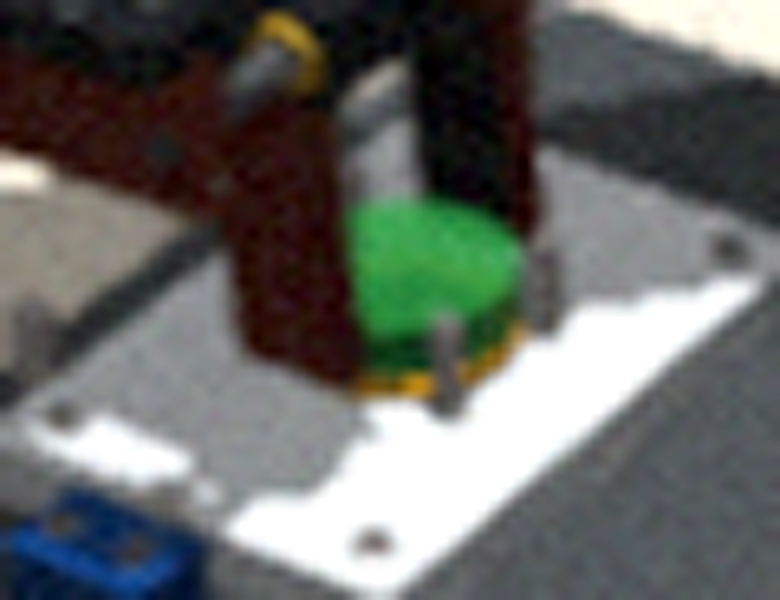

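{"name": "play_rows", "arguments": {
  "delta_pos": [
    [0,0.3,1.2],
    [0,0,0.5],
    [0,0,0]
  ],
  "twist": [0,0,0]
}}

```text
time_s: 31.0
ee_pos: [0.5586, 0.2471, 0.0423]
ee_rot: [2.213, -2.167, -0.015]
wrist_force: [-0.7, -0.6, -0.5]
width: 0.0435
```

```bash
python3 - <<'E'
from plan import *
plan([.5582,.2470,.0422],np.pi/2+.02)
E
```

```text
t 31.0 pos [0.5586 0.2471 0.0423] toolx [ 0.0214 -0.9995  0.0235] tooly [-0.9991 -0.0205  0.0381] toolz [-0.0376 -0.0242 -0.999 ] w 0.04354445260011375 F [-0.6627 -0.6008 -0.5073] j7 -2.2963197833371076
delta tool mm [0.1088 0.4249 0.0776]
twist 0.000516398066546575 alt -3.1410762555232465
delta in turned axes 0.10902579968471673 0.4248442754947618 0.07758085028561079
```

{"name": "play_rows", "arguments": {
  "delta_pos": [
    [0,0,0.8],
    [0,0,0.6]
  ],
  "twist": [0,0]
}}

```text
time_s: 31.25
ee_pos: [0.5586, 0.2471, 0.0421]
ee_rot: [2.213, -2.168, -0.015]
wrist_force: [-2.3, -1.7, 7.1]
width: 0.0433
```

```bash
python3 - <<'E'
from plan import *
plan([.5582,.2470,.0422],np.pi/2+.02)
E
```

```text
t 31.25 pos [0.5586 0.2471 0.0421] toolx [ 0.0212 -0.9995  0.0237] tooly [-0.9991 -0.0203  0.0377] toolz [-0.0372 -0.0245 -0.999 ] w 0.04328787369296614 F [-2.2777 -1.7427  7.0845] j7 -2.2970732632718764
delta tool mm [ 0.1032  0.4519 -0.0912]
twist 0.0003405535499134693 alt -3.1412521000398796
delta in turned axes 0.10332144530277183 0.45185116753689114 -0.09119397771813118
```

Contact is firm at 7 N, at the expected height. I'm releasing and lifting.

{"name": "play_rows", "arguments": {
  "delta_pos": [
    [0,0,0],
    [0,0,0],
    [0,0,0],
    [0,0,0]
  ],
  "twist": [0,0,0,0],
  "jaw": 0.3
}}

```text
time_s: 31.75
ee_pos: [0.5587, 0.2472, 0.0417]
ee_rot: [2.214, -2.168, -0.015]
wrist_force: [0.1, 0.2, -0.7]
width: 0.0618
```

{"name": "play_rows", "arguments": {
  "delta_pos": [
    [-0.2,-0.3,-8],
    [-0.4,-0.6,-15],
    [0,0,-35],
    [20,-5,-25],
    [45,-12,0],
    [45,-12,0],
    [45,-12,0],
    [45,-12,0],
    [0,0,0]
  ],
  "twist": [0,0,0,0,0,0,0,0,0],
  "jaw": 0
}}

```text
time_s: 32.88
ee_pos: [0.6247, 0.0476, 0.14]
ee_rot: [2.223, -2.17, -0.007]
wrist_force: [0.3, 0.0, 0.0]
width: 0.0878
```

```bash
python3 - <<'E'
from plan import *
from dw import dowels
import pickle
plan([.6335,-.1738,.10],np.pi/2+.02)
a=grab('scene','s16.png');c=a['color'][225:275,205:265,::-1];cv2.imwrite('pics/s16c.png',cv2.resize(cv2.convertScaleAbs(c,alpha=1.7),None,fx=13,fy=12,interpolation=cv2.INTER_CUBIC))
d=grab('top','t16.png');c=d['color'][180:255,150:250,::-1];cv2.imwrite('pics/t16c.png',cv2.resize(cv2.convertScaleAbs(c,alpha=1.7),None,fx=8,fy=8,interpolation=cv2.INTER_CUBIC))
pickle.dump((a,d),open('f16.pkl','wb'))
E
```

```text
t 32.875 pos [0.6247 0.0476 0.14  ] toolx [ 0.0242 -0.9995  0.0211] tooly [-0.9993 -0.0236  0.0283] toolz [-0.0278 -0.0217 -0.9994] w 0.08784978743900901 F [0.3269 0.0188 0.0406] j7 -1.9030239355670437
delta tool mm [220.6582  -4.6593  44.5005]
twist 0.003647417163793687 alt -3.1379452364259994
delta in turned axes 220.63969601712176 -5.464061884466763 44.50052242266223
```

View pics/s16c.png

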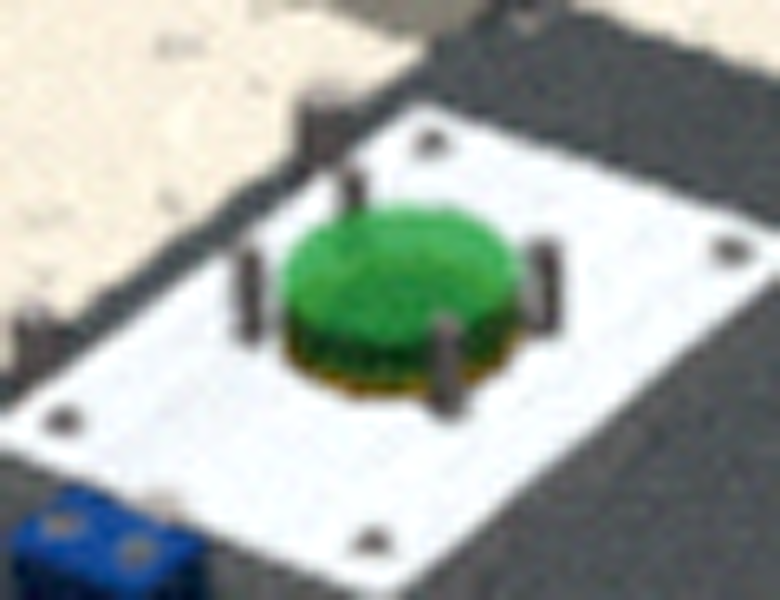

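View pics/t16c.png

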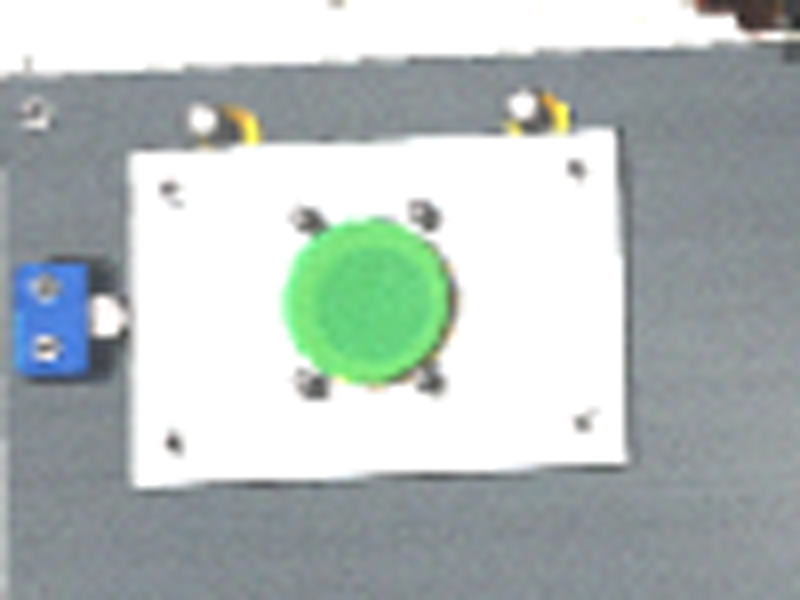

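The lens lies flat on the spacer between all four pins. Next I check the plate and move on to the ring.

{"name": "play_rows", "arguments": {
  "delta_pos": [
    [40,-1,5],
    [50,-1,8],
    [50,-1,10],
    [45,-1,10],
    [25,0,5],
    [0,0,0],
    [0,0,0]
  ],
  "twist": [0.003,0,0,0,0,0,0]
}}

```text
time_s: 33.85
ee_pos: [0.6363, -0.1438, 0.1083]
ee_rot: [2.258, -2.15, -0.015]
wrist_force: [-0.4, 0.3, 0.2]
width: 0.0875
```

```bash
python3 - <<'E'
from plan import *
import pickle
from meas import *
plan([.6335,-.1738,.017],np.pi/2+.02)
for f in('f16',):
    a,d=pickle.load(open(f+'.pkl','rb'))
    for t in(90,100,110):
        q=platequad(d,(160,188,238,246),t=t)
        if q is None: continue
        P=np.array([onz(d,*p,.026) for p in q]);c,y,ys,s=rectpose(P);print(f,t,c,y,np.array(ys),np.array(s))
    r=ell(d,(378,166,405,193),lambda g:(g.max(2)<75));print('ring top',r[:3],onz(d,*r[0],.016))
    e=ell(d,(180,200,215,234),lambda g:(g[...,1].astype(int)-g[...,0]>20));print('lens',e[:3],onz(d,*e[0],.042))
a=grab('scene','s17.png');c=a['color'][145:205,260:340,::-1];cv2.imwrite('pics/s17c.png',cv2.resize(cv2.convertScaleAbs(c,alpha=1.7),None,fx=10,fy=10))
E
```

```text
t 33.85 pos [ 0.6363 -0.1438  0.1083] toolx [ 0.0491 -0.9988  0.0093] tooly [-0.9985 -0.0488  0.0234] toolz [-0.0229 -0.0104 -0.9997] w 0.08751651296042791 F [-0.4308  0.2625  0.1972] j7 -1.5756856128302172
delta tool mm [28.9344  2.1207 91.634 ]
twist 0.02885520079662829 alt -3.112737452793165
delta in turned axes 28.983528062139246 1.2850209040646714 91.63401556778038
approx [[623. 234.]
 [623. 442.]
 [ 52. 425.]
 [  0. 272.]
 [107.  43.]
 [454.  29.]]
f16 100 [0.5583 0.2479 0.026 ] 0.019026067429631338 [0.0155 0.0222 0.0135 0.025 ] [0.0904 0.1311 0.09   0.1309]
f16 110 [0.5583 0.2478 0.026 ] 0.01945346432561204 [0.0183 0.0216 0.0135 0.0244] [0.0898 0.1303 0.0895 0.1299]
ring top (array([386.9148, 181.621 ]), array([28.6105, 37.0795]), 136.52230834960938) [ 0.6284 -0.1636  0.016 ]
lens (array([195.0879, 217.0758]), array([20.9627, 21.5765]), 63.02071762084961) [0.5579 0.2477 0.042 ]
```

View pics/s17c.png

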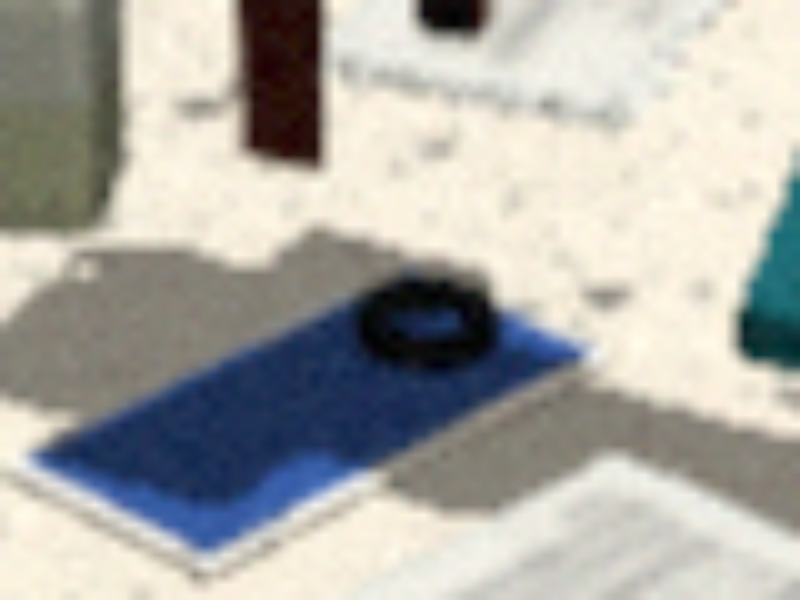

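{"name": "play_rows", "arguments": {
  "delta_pos": [
    [14,1,10],
    [14,0,20],
    [0,0,20],
    [0,0,15],
    [0,0,5],
    [0,0,0]
  ],
  "twist": [0.028,0,0,0,0,0]
}}

```text
time_s: 34.65
ee_pos: [0.634, -0.1707, 0.0324]
ee_rot: [2.23, -2.178, -0.018]
wrist_force: [-0.6, -0.1, 0.5]
width: 0.0878
```

```bash
python3 - <<'E'
from plan import *
plan([.634,-.174,.017],np.pi/2+.02)
E
```

```text
t 34.65 pos [ 0.634  -0.1707  0.0324] toolx [ 0.0236 -0.9997  0.0084] tooly [-0.9994 -0.0234  0.0253] toolz [-0.0251 -0.009  -0.9996] w 0.08777699483450076 F [-0.5747 -0.0883  0.4844] j7 -1.5847352323857662
delta tool mm [ 3.1538 -0.3054 15.4195]
twist 0.003422903367370722 alt -3.1381697502224224
delta in turned axes 3.1527097693057886 -0.3161646407749445 15.419488270684312
```

{"name": "play_rows", "arguments": {
  "delta_pos": [
    [3,-0.3,7],
    [0,0,6],
    [0,0,2],
    [0,0,0]
  ],
  "twist": [0.003,0,0,0]
}}

```text
time_s: 35.15
ee_pos: [0.6351, -0.1739, 0.0178]
ee_rot: [2.228, -2.182, -0.015]
wrist_force: [0.6, 0.2, 0.6]
width: 0.0877
```

```bash
python3 - <<'E'
from plan import *
plan([.634,-.174,.017],np.pi/2+.02)
a=grab('scene','s18.png');c=a['color'][145:205,260:340,::-1];cv2.imwrite('pics/s18c.png',cv2.resize(cv2.convertScaleAbs(c,alpha=1.7),None,fx=10,fy=10))
E
```

```text
t 35.15 pos [ 0.6351 -0.1739  0.0178] toolx [ 0.0208 -0.9997  0.0089] tooly [-0.9995 -0.0206  0.0229] toolz [-0.0227 -0.0094 -0.9997] w 0.08767904314793974 F [0.6397 0.2134 0.5723] j7 -1.5887222473605733
delta tool mm [0.0928 1.079  0.8138]
twist 0.0005817630950848418 alt -3.1410108904947083
delta in turned axes 0.09342207334616592 1.0789334280978011 0.8138357369839846
```

View pics/s18c.png

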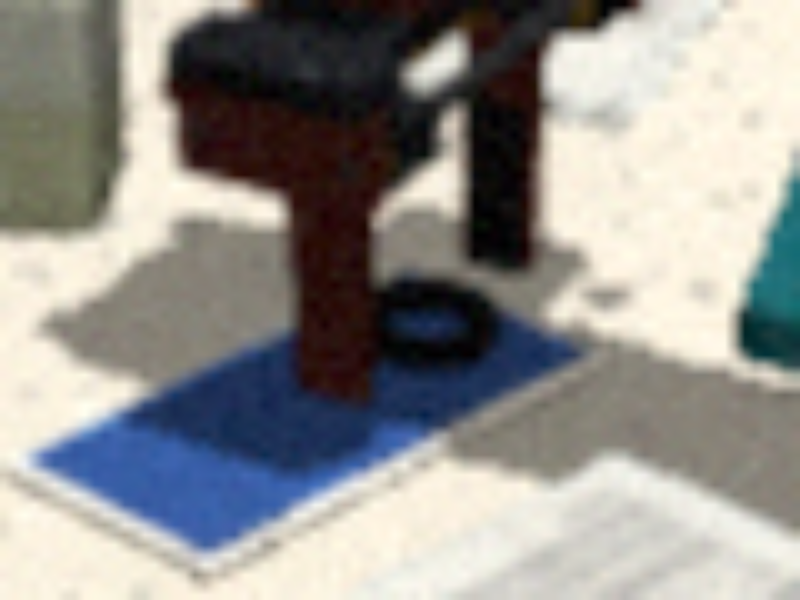

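The fingers straddle the ring squarely. I'm gripping it and lifting.

{"name": "play_rows", "arguments": {
  "delta_pos": [
    [0,1,0.8],
    [0,0,0],
    [0,0,0],
    [0,0,0],
    [0,0,0],
    [0,0,0]
  ],
  "twist": [0,0,0,0,0,0],
  "jaw": 1,
  "squeeze": 15
}}

```text
time_s: 35.95
ee_pos: [0.6345, -0.1739, 0.0178]
ee_rot: [2.229, -2.183, -0.013]
wrist_force: [-0.1, 0.3, -0.1]
width: 0.043
```

{"name": "play_rows", "arguments": {
  "delta_pos": [
    [0,0,-3],
    [0,0,-10],
    [0,0,-30],
    [0,0,-40],
    [0,0,-10],
    [0,0,0]
  ],
  "twist": [0,0,0,0,0,0]
}}

```text
time_s: 36.7
ee_pos: [0.6363, -0.1729, 0.1148]
ee_rot: [2.229, -2.183, -0.014]
wrist_force: [0.2, 1.0, -1.3]
width: 0.0425
```

```bash
python3 - <<'E'
from plan import *
plan([.5586,.2471,.095],np.pi/2+.02)
E
```

```text
t 36.7 pos [ 0.6363 -0.1729  0.1148] toolx [ 0.0209 -0.9997  0.0091] tooly [-0.9995 -0.0207  0.022 ] toolz [-0.0218 -0.0095 -0.9997] w 0.042546391150878174 F [ 0.1757  0.996  -1.275 ] j7 -1.551894513211458
delta tool mm [-421.6756   68.5373   17.491 ]
twist 0.0007043451851393989 alt -3.1408883084046537
delta in turned axes -421.6272359200211 68.83428122884423 17.491044946957285
```

{"name": "play_rows", "arguments": {
  "delta_pos": [
    [-20,3,0],
    [-40,6,0],
    [-48,8,0],
    [-48,8,0],
    [-48,8,0],
    [-48,8,0],
    [-48,8,0],
    [-45,7,0],
    [-35,5,0],
    [-20,3,0],
    [-8,1,0],
    [0,0,0]
  ],
  "twist": [0,0,0,0,0,0,0,0,0,0,0,0]
}}

```text
time_s: 38.2
ee_pos: [0.5436, 0.2569, 0.099]
ee_rot: [2.226, -2.161, -0.042]
wrist_force: [-0.6, -0.0, 0.1]
width: 0.043
```

```bash
python3 - <<'E'
from plan import *
plan([.5586,.2471,.075],np.pi/2+.02)
E
```

```text
t 38.2 pos [0.5436 0.2569 0.099 ] toolx [ 0.0298 -0.9995  0.0075] tooly [-0.9985 -0.0294  0.0461] toolz [-0.0459 -0.0089 -0.9989] w 0.04299339136393688 F [-0.5894 -0.0322  0.0812] j7 -2.267562818855512
delta tool mm [ 10.0793 -15.7632  23.4156]
twist 0.009420594620051848 alt -3.1321720589697413
delta in turned axes 9.930374113427318 -15.85746125520894 23.415623876593695
```

{"name": "play_rows", "arguments": {
  "delta_pos": [
    [5,-8,8],
    [4,-7,8],
    [0,0,5],
    [0,0,0],
    [0,0,0]
  ],
  "twist": [0.009,0,0,0,0]
}}

```text
time_s: 38.83
ee_pos: [0.5608, 0.2417, 0.075]
ee_rot: [2.206, -2.179, -0.039]
wrist_force: [-1.4, 0.2, -0.2]
width: 0.043
```

```bash
python3 - <<'E'
from plan import *
plan([.5586,.2471,.068],np.pi/2+.02)
E
```

```text
t 38.825 pos [0.5608 0.2417 0.075 ] toolx [ 0.0128 -0.9999  0.0108] tooly [-0.9988 -0.0122  0.0465] toolz [-0.0463 -0.0113 -0.9989] w 0.042983994452991316 F [-1.4222  0.2023 -0.1538] j7 -2.2594063252601817
delta tool mm [-5.4842  1.7647  7.0273]
twist -0.007730005317815092 alt 3.133862648271978
delta in turned axes -5.49767723715197 1.7222320406285296 7.027297820027072
```

{"name": "play_rows", "arguments": {
  "delta_pos": [
    [-4.5,1.4,4],
    [0,0,2],
    [0,0,0],
    [0,0,0]
  ],
  "twist": [-0.008,0,0,0]
}}

```text
time_s: 39.33
ee_pos: [0.5586, 0.2474, 0.0691]
ee_rot: [2.218, -2.168, -0.039]
wrist_force: [-0.2, 0.2, -0.0]
width: 0.0428
```

```bash
python3 - <<'E'
from plan import *
plan([.5586,.2471,.066],np.pi/2+.02)
a=grab('scene','s19.png');c=a['color'][225:275,205:265,::-1];cv2.imwrite('pics/s19c.png',cv2.resize(cv2.convertScaleAbs(c,alpha=1.7),None,fx=13,fy=12,interpolation=cv2.INTER_CUBIC))
E
```

```text
t 39.325 pos [0.5586 0.2474 0.0691] toolx [ 0.0227 -0.9997  0.0097] tooly [-0.9987 -0.0222  0.046 ] toolz [-0.0458 -0.0108 -0.9989] w 0.04276944383124229 F [-0.1613  0.1977 -0.0204] j7 -2.263077246763708
delta tool mm [ 0.267  -0.1535  3.1484]
twist 0.0022233987172710634 alt -3.139369254872522
delta in turned axes 0.2666722063886217 -0.15411678386067804 3.148384358261244
```

View pics/s19c.png

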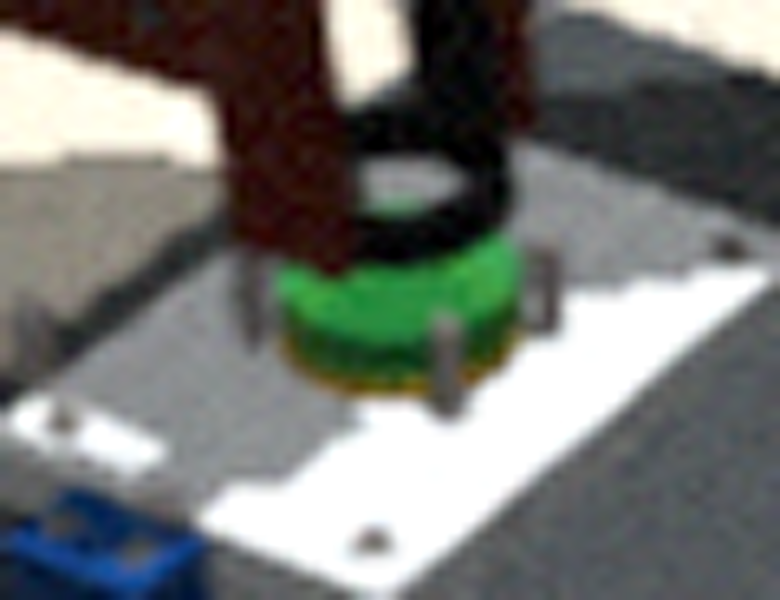

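The ring sits about 1 mm to the upper left of the lens axis in this view. I'm nudging it and lowering slowly.

{"name": "play_rows", "arguments": {
  "delta_pos": [
    [0.5,0.6,3],
    [0,-0.1,2],
    [0,0,0]
  ],
  "twist": [0.002,0,0]
}}

```text
time_s: 39.75
ee_pos: [0.5579, 0.2466, 0.0639]
ee_rot: [2.215, -2.171, -0.039]
wrist_force: [0.6, 0.4, 0.3]
width: 0.0426
```

```bash
python3 - <<'E'
from plan import *
plan([.5579,.2469,.0538],np.pi/2+.02)
a=grab('scene','s20.png');c=a['color'][225:275,205:265,::-1];cv2.imwrite('pics/s20c.png',cv2.resize(cv2.convertScaleAbs(c,alpha=1.7),None,fx=13,fy=12,interpolation=cv2.INTER_CUBIC))
E
```

```text
t 39.75 pos [0.5579 0.2466 0.0639] toolx [ 0.0202 -0.9997  0.0099] tooly [-0.9988 -0.0198  0.0458] toolz [-0.0456 -0.0108 -0.9989] w 0.04261241491148221 F [0.564  0.4297 0.333 ] j7 -2.267353067473058
delta tool mm [-0.4246 -0.4375 10.1239]
twist -0.0002193033503923303 alt 3.141373350239401
delta in turned axes -0.42454567268066634 -0.4376129176657088 10.12385258836628
```

View pics/s20c.png

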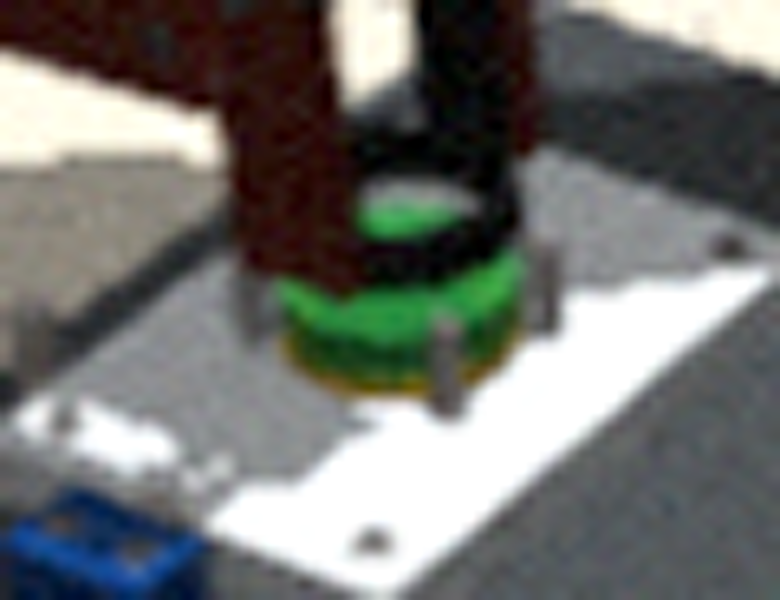

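{"name": "play_rows", "arguments": {
  "delta_pos": [
    [-0.1,-0.15,3],
    [-0.1,-0.15,2.5],
    [0,-0.1,1.5],
    [0,0,0]
  ],
  "twist": [0,0,0,0]
}}

```text
time_s: 40.3
ee_pos: [0.5581, 0.2467, 0.0564]
ee_rot: [2.215, -2.171, -0.039]
wrist_force: [-0.2, 0.2, 0.0]
width: 0.0424
```

```bash
python3 - <<'E'
from plan import *
plan([.5579,.2469,.0538],np.pi/2+.02)
a=grab('scene','s21.png');c=a['color'][225:275,205:265,::-1];cv2.imwrite('pics/s21c.png',cv2.resize(cv2.convertScaleAbs(c,alpha=1.7),None,fx=13,fy=12,interpolation=cv2.INTER_CUBIC))
E
```

```text
t 40.3 pos [0.5581 0.2467 0.0564] toolx [ 0.0202 -0.9997  0.0099] tooly [-0.9988 -0.0197  0.0458] toolz [-0.0456 -0.0108 -0.9989] w 0.042443892767252994 F [-0.161   0.2221  0.0437] j7 -2.271027619518901
delta tool mm [-0.2044  0.0365  2.6227]
twist -0.0002876043818034191 alt 3.1413050492079897
delta in turned axes -0.2043673827367461 0.03644900211068905 2.6227011225794024
```

View pics/s21c.png

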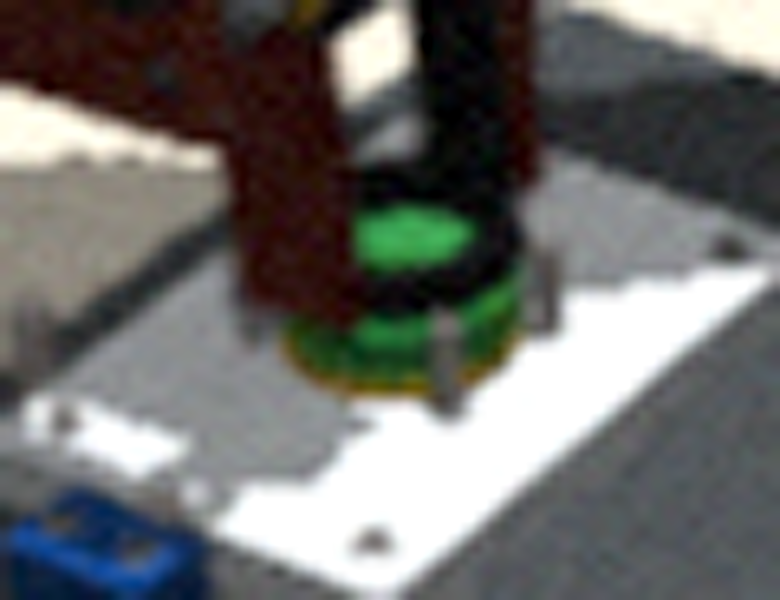

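The ring is within the pins, force-free and about 2.5 mm above the lens.

{"name": "play_rows", "arguments": {
  "delta_pos": [
    [0,-0.1,1.5],
    [0,0,1],
    [0,0,0.7],
    [0,0,0.6]
  ],
  "twist": [0,0,0,0]
}}

```text
time_s: 40.85
ee_pos: [0.5582, 0.2468, 0.0537]
ee_rot: [2.215, -2.172, -0.038]
wrist_force: [-1.0, -1.3, 6.9]
width: 0.0429
```

```bash
python3 - <<'E'
from plan import *
plan([.5579,.2469,.0538],np.pi/2+.02)
E
```

```text
t 40.85 pos [0.5582 0.2468 0.0537] toolx [ 0.0201 -0.9997  0.0099] tooly [-0.9988 -0.0197  0.0452] toolz [-0.0449 -0.0108 -0.9989] w 0.042932491733441304 F [-0.9593 -1.3246  6.9093] j7 -2.272922103419069
delta tool mm [-0.0817  0.2644 -0.1372]
twist -0.0002968825772651229 alt 3.141295771012528
delta in turned axes -0.08175506746304821 0.2643638218334522 -0.13715212774946872
```

Contact is at the expected height with 7 N. I'm releasing and retreating.

{"name": "play_rows", "arguments": {
  "delta_pos": [
    [0,0,0],
    [0,0,0],
    [0,0,0],
    [0,0,0]
  ],
  "twist": [0,0,0,0],
  "jaw": 0.3
}}

```text
time_s: 41.35
ee_pos: [0.5583, 0.2469, 0.0536]
ee_rot: [2.216, -2.172, -0.038]
wrist_force: [-1.0, 0.2, -0.7]
width: 0.0615
```

{"name": "play_rows", "arguments": {
  "delta_pos": [
    [-0.1,-0.4,-8],
    [-0.1,-0.7,-15],
    [0,0,-35],
    [20,-5,-25],
    [45,-12,0],
    [45,-12,0],
    [45,-12,0],
    [45,-12,0],
    [0,0,0],
    [0,0,0]
  ],
  "twist": [0,0,0,0,0,0,0,0,0,0],
  "jaw": 0
}}

```text
time_s: 42.6
ee_pos: [0.6251, 0.0461, 0.1496]
ee_rot: [2.226, -2.175, -0.03]
wrist_force: [-0.5, 1.6, -0.4]
width: 0.0879
```

```bash
python3 - <<'E'
from plan import *
from meas import *
import pickle
plan([.6335,-.1738,.10],np.pi/2+.02)
a=grab('scene','s22.png');c=a['color'][225:275,205:265,::-1];cv2.imwrite('pics/s22c.png',cv2.resize(cv2.convertScaleAbs(c,alpha=1.7),None,fx=13,fy=12,interpolation=cv2.INTER_CUBIC))
d=grab('top','t22.png');c=d['color'][180:255,150:250,::-1];cv2.imwrite('pics/t22c.png',cv2.resize(cv2.convertScaleAbs(c,alpha=1.7),None,fx=8,fy=8,interpolation=cv2.INTER_CUBIC))
pickle.dump((a,d),open('f22.pkl','wb'))
for t in(90,100,110):
    q=platequad(d,(160,188,238,246),t=t)
    if q is None: continue
    P=np.array([onz(d,*p,.026) for p in q]);c,y,ys,s=rectpose(P);print(t,c,y,np.array(ys),np.array(s))
d0=pickle.load(open('f0.pkl','rb'))[1]
f=lambda q:cv2.cvtColor(cv2.GaussianBlur(q['color'],(3,3),0),cv2.COLOR_RGB2GRAY).astype(int)
D=abs(f(d)-f(d0))
for n,b in(('bin',(245,110,290,152)),('tape',(383,263,418,298)),('driver',(305,280,375,312))):
    print(n,D[b[1]:b[3],b[0]:b[2]].max(),D[b[1]:b[3],b[0]:b[2]].mean())
E
```

```text
t 42.6 pos [0.6251 0.0461 0.1496] toolx [ 0.0231 -0.9997  0.0065] tooly [-0.9991 -0.0229  0.0346] toolz [-0.0344 -0.0073 -0.9994] w 0.08794019877319463 F [-0.5225  1.5539 -0.3623] j7 -1.8808717718227133
delta tool mm [219.7321  -5.097   50.9106]
twist 0.0028887062847218203 alt -3.1387039473050713
delta in turned axes 219.71648359491928 -5.731681998642458 50.9105618421643
approx [[623. 231.]
 [613. 447.]
 [ 51. 425.]
 [  0. 273.]
 [106.  42.]
 [503.  35.]]
100 [0.5583 0.2479 0.026 ] 0.019823576105120116 [0.0151 0.0229 0.0125 0.0287] [0.0907 0.1311 0.09   0.1309]
110 [0.5582 0.2478 0.026 ] 0.019965289347690318 [0.0164 0.023  0.0127 0.0277] [0.09   0.1303 0.0894 0.13  ]
bin 103 47.34338624338624
tape 108 45.83265306122449
driver 102 44.11651785714286
```

View pics/s22c.png

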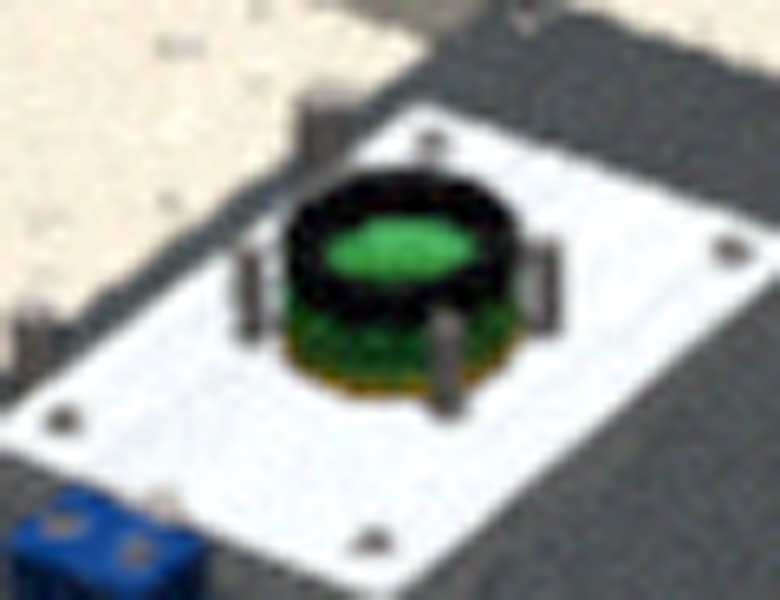

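View pics/t22c.png

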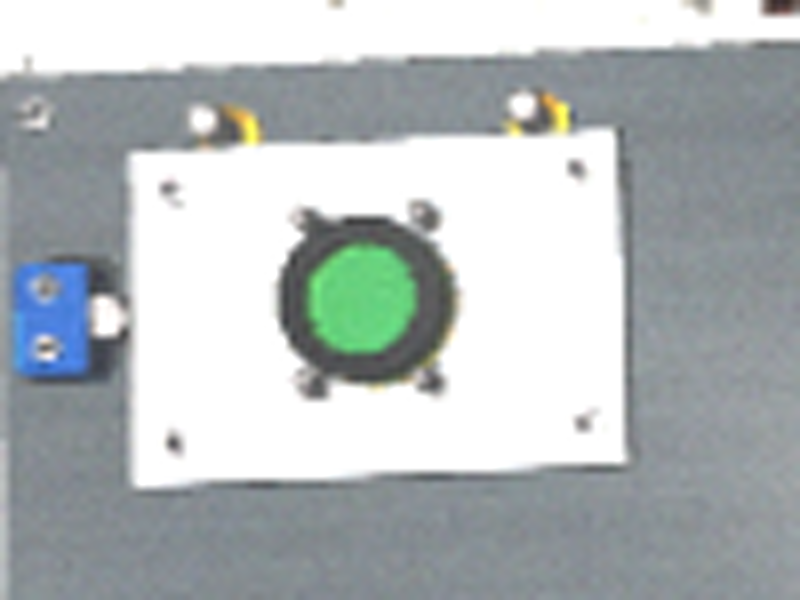

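View pics/t22.png

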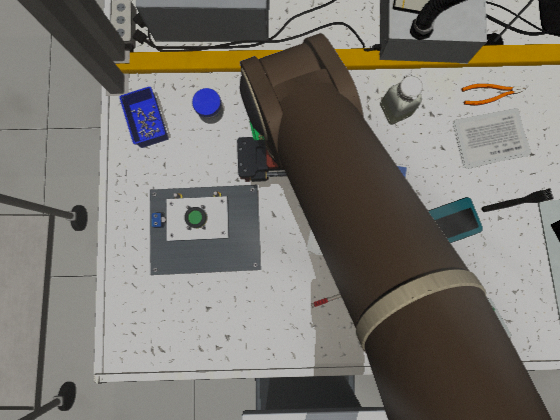

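```bash
python3 - <<'E'
from meas import *
import pickle
a0=pickle.load(open('f0.pkl','rb'))[0];a=pickle.load(open('f22.pkl','rb'))[0]
def col(d,bx,f):
    m=f(up(d,bx).astype(int)).astype(np.uint8);M=cv2.moments(m,True);return np.round(back((M['m10']/M['m00'],M['m01']/M['m00']),bx),2),m.sum()//64
for n,bx,f in(('bin',(198,190,236,220),lambda g:(g[...,1]-g[...,0]>20)&(g[...,1]-g[...,2]>10)),('tape',(355,185,388,210),lambda g:(g[...,0]-g[...,2]>70)),('driver',(348,225,366,242),lambda g:(g[...,0]-g[...,1]>50))):
    print(n,col(a0,bx,f),col(a,bx,f))
E
```

```text
bin (array([214.88, 203.08]), np.uint64(481)) (array([214.96, 203.22]), np.uint64(489))
tape (array([370.31, 196.92]), np.uint64(97)) (array([370.37, 197.03]), np.uint64(103))
driver (array([355.78, 231.  ]), np.uint64(22)) (array([355.71, 230.91]), np.uint64(12))
```

View pics/s22.png

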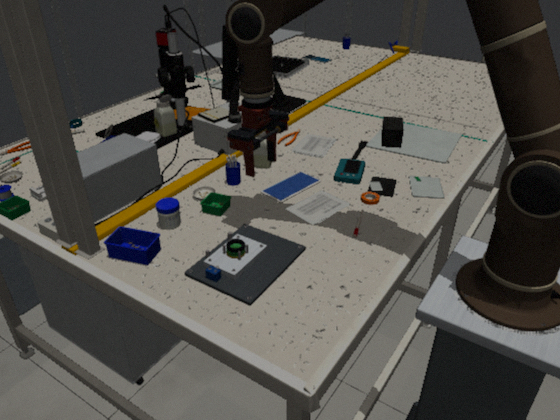

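The bin, tape and driver haven't moved (0.15 px or less). The stack is in the nest, the pad is empty and the arm is clear. I'm handing in.

```bash
python3 -c "
from rig import ctrl
print(ctrl.finish_job())"
```

```text
the job is handed in; nothing more can be done
None
```

I slid the plate home, set the lens in the nest and laid the ring on it, in that order, and handed the job in at about 43 s. I dragged the plate by its spacer, then pushed its edges until they held at 11–20 N. The lens and the ring were each lowered until they pressed with about 7 N at the expected height, then released.

**Last checks**
- **Plate:** its mean yaw is 0.020 rad, the same as the fixture. Its centre is within 0.3 mm (x) and 0.7 mm (y) of the computed home, inside the 2 mm camera calibration.
- **Lens and ring:** both look flat and within the four pins in both views.
- **Bystanders:** in the scene view the bin, tape roll and screwdriver have moved by 0.15 px or less. The top-view check failed because the arm blocked that view.

**What disagreed or went off plan**
- The plate's +x edge alone reads 0.028 rad against 0.020 for the dowel line. If that reading is right, about 0.7 mm is still open at the left dowel. The opposite edge reads 0.023 rad, matching the slab, so I took the plate as seated.
- The pushes tilted the tool by up to about 0.05 rad. I first tried to level it by pressing the fingertips on the bench; this read 41 N at the wrist and did not help. I then pushed the fingertips against the fixed pad's edge, which halved the tilt, though they rode up over the rim, close to the lens. A later check showed the lens had not moved.

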